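# Ratchet down the shaker clamp nut

## Robot

A 7-joint arm with a two-finger parallel gripper is mounted at the origin on the work surface. World frame = base frame: x ahead of the robot, y to its left, z up, the work surface at z = 0. Lengths are in m, angles in rad, forces in N, time in s.
With the tool pointing down it reaches from about 0.425 to 0.925 m from the base axis. Payload 6.8 kg.
Tool frame: the origin (TCP) lies on the centre line of the jaws, within the pads' length; the fingertips stand 19 mm ahead of it and the grasp point (between the pads) is the TCP (r.tip_extent is the y of the fingertips in the tool frame, in m); y points along the fingers, z is the direction in which the jaws open and shut, and the axes are right-handed (so a half turn about y gives the same grasp; the last joint's range is limited). The gripper opens to 85 mm and grips with 20 to 120 N. Pads are 22 mm wide; open, the fingers measure 114 mm over their backs; the gripper's body (76 mm by 85 mm) begins 54 mm behind the grasp point. The pads swing forward as they close: fully open they stand 13 mm farther back than shut.
Start: joints at [-1.453, 0.477, 0.022, 1.555, -0.011, 1.109, -0.083], TCP at [0.151, 0.658, 0.25] pointing down, gripper open.
Joint ranges: [-2.96, 2.96], [-0.34, 2.1], [-1.41, 1.46], [0.24, 2.44], [-1.37, 4.51], [0.17, 1.92], [-2.96, 2.96]. Speed limits (rad/s): [2.39, 2.39, 3.14, 3.14, 3.14, 3.14, 3.14].

## Interface

Orientations are given as a rotation vector (axis times angle).
In Python, from bench import r gives the robot as it stands. The module is installed in compiled form; this text tells all that it offers.
- The arm moves only by the tool jog_arm, never from a script. Its argument "motion" is a list of rows, each a list of 3 entries, a list of its own where there are three numbers: the opening, from 0 (shut) to 1 (fully open), then the shift along the tool's x, y, z in m, then the turn, a rotation vector about the tool's x, y, z in degrees. A call has 1 to 10 rows; each row shifts and turns the commanded pose from where the row before left it, along the tool's axes as they then stand; what a row does not reach is not made up. A row lasts 1/12 s, in which the tool goes at most 41.7 mm and 7.16 degrees, less where a joint would pass 70% of its speed; a pose out of reach is approached as far as the arm can. A call with a gripper value outside its range is refused whole. The fingers move at their own pace and stop on an object; "force" is the grip in N (left out, the last holds). Time passes only in rows, so rows that do not move let the fingers close. It gives the time, the measured TCP pose, the force and the opening at its end, in the units of the state.
- r.get_obs(): the state, without advancing time (a new reading comes with each control period).
- r.grab_frame(name): name is "side" or "top"; returns a dict with "image" (384x512x3 uint8, red, green, blue), "range_z" (384x512 float32, m along the optical axis (not along the pixel's ray), 0 where there is no reading), "fx", "fy", "cx", "cy" (pixels), "xyz" and "orientation" of the camera in the world. Camera axes: x right, y down, z forward; pixel columns grow to the right and rows downward; lengths in m; the calibration is good to about 2 mm. A picture is of the moment at which its call begins.
- r.hand_in(): hands the job in, once; it reports no verdict.
The state is a dict: "clock": time; "joints": joint angles; "qvel": joint speeds; "tau": joint torques, N m; "tcp_pos": TCP position; "orientation": TCP orientation; "contact_force": force on the tool from outside, world axes, zero at the start; "moment": the same for the moment, N m; "grip_width": finger opening in m.
Only numpy, scipy, OpenCV 4.12 (cv2) and the standard library are available. Lean on these libraries where they do the work, as an engineer would, in place of code of your own. Each camera call takes 0.05 s, during which the arm holds its last target.

## Task

Take the ratchet wrench from the green mat, fit it fully down over the square brass nut on the shaker and tighten the nut clockwise, swinging the handle back and forth, until the nut comes up hard against its stop. Turn it with the wrench only, feel for the stop and do not force the nut, the shaker or the wrench; then lay the wrench flat back on the mat and let go, leaving everything else alone.

Things in the scene. Friction and masses are not known exactly. Their poses are not given: they have to be found in the camera images.
- shaker: blue orbital shaker, fixed, 240 x 240 mm, origin under its centre on the table, x and y along its sides. Aluminium platform 82 mm up; in its middle a steel clamp disc, 76 mm across, with the square brass nut. A wrench on the nut can swing its handle only through the open corner: handle pointing 60 to 210 degrees, counted counter-clockwise from the shaker's +x (135 is the middle)
- block_a (a point): top centre of a blue tube block fixed on the shaker's platform along its +x edge: 36 x 230 mm (shaker x, y), top 116 mm above the table, coloured caps to 128 mm
- block_b (a point): top centre of a blue tube block fixed on the platform along the shaker's -y edge: 190 x 36 mm (shaker x, y), same heights
- seat (a point): centre of the flat top of the clamp disc, on the nut's axis, 100 mm above the table; axes as the shaker's. The nut stands on it: square, 26 mm across flats, 18 mm high, with a round dome on top (25 mm across at its foot, 7 mm high)
- nut (a joint): turn of the nut, rad: grows clockwise seen from above, as it tightens. At 0 its sides are parallel to the seat's x and y; starts at 0 to 0.5. Stiff (about 0.25 N m to keep it turning), stays where left, comes up hard against its stop at 3.0 (fully home): there the moment about its axis climbs past 0.5 N m within about 0.1 rad of handle swing
- wrench: loose ratchet ring wrench, 300 to 420 g. Origin: centre of the underside of its ring head (70 mm across, 24 mm thick), z up, +x from handle to head. Along -x: steel neck to -55 mm, red grip from -55 to -130 mm (22 mm wide, 5 to 27 mm above the underside), black foot to -161 mm (30 mm wide). Over about 0.8 N m on the nut, or 25 N down, is too hard
- socket (a point): centre of the square socket (28 mm, open above and below) at the head's underside; axes as the wrench's. It sits in a ratchet of 18 teeth: clockwise the handle takes it along, counter-clockwise it slips with light drag. Its own angle is not measured: at first within 25 degrees of square to the handle. 1 mm play per side on the nut; seated, the head rests on the clamp disc
- grip (a point): middle of the wrench's red grip, 90 mm behind the socket and 16 mm above the head's underside; axes as the wrench's. If the socket lands on the nut's corners the wrench sits 18 mm too high: turned clockwise, pressed down lightly (about 4 N), it drops on by itself
- mat: green tool mat, fixed, 310 x 170 x 4 mm, origin under its centre on the table, x along its length. The wrench lies on it at the start and belongs there at the end
- reagent: clear bottle with green cap, 60 mm across, 130 mm tall, about 300 g; bystander, origin under its centre
- jar: glass jar with brass-coloured lid, 72 mm across, 85 mm tall; bystander, origin under its centre
- tube_rack: pink tube rack, 55 x 160 x 55 mm (76 mm with its one blue-capped tube); bystander, origin under its centre
- tip_box: purple tip box, 85 x 120 x 62 mm; bystander, origin under its centre
- beaker: white open cup, 72 mm across, 90 mm tall; bystander, origin under its centre
- jar_lid: loose brass-coloured lid, 76 mm across, 12 mm thick, lying flat; bystander, origin under its centre

How it is judged:
By the outcome, as a careful person would: the job done as asked, in the order asked, and still so for the second after the job is handed in, with the robot touching nothing.
It also fails if it takes over 72 s, if anything falls off the work surface, if the arm or the gripper's body presses on something with over 40 N, if the wrist force passes 120 N, or if a joint passes its speed limit or range.

## Working session

There is one attempt and no reset: what is moved stays moved. The work goes in short steps, Python scripts to look and compute and a tool call to move; the robot and the scene stay as the last step left them, time stands still between calls to the robot, and variables do not carry over. Pictures are saved under pics/ and viewed, and the job is handed in when it is done.

Besides the shell and the picture viewer there is one more tool, called after "Emit:" as name([rows], argument=value, ...), one row to a line, values as JSON. jog_arm: Moves the arm, as the interface text tells. Its arguments: {"type":"object","properties":{"motion":{"type":"array","items":{"type":"array"}},"force":{"type":"number"}},"required":["motion"]}

```bash
mkdir -p pics; cat > h.py <<'E'
import numpy as np, cv2
from scipy.spatial.transform import Rotation as R
from bench import r
def grab(n):
    f=r.grab_frame(n); return f
def Rc(f):
    o=np.array(f["orientation"]); return R.from_rotvec(o).as_matrix() if o.size==3 else o
def plane(f,u,v,z):
    d=Rc(f)@np.array([(u-f["cx"])/f["fx"],(v-f["cy"])/f["fy"],1.0]); c=np.array(f["xyz"]); return c+d*(z-c[2])/d[2]
def cloud(f):
    h,w=f["range_z"].shape; u,v=np.meshgrid(np.arange(w),np.arange(h)); z=f["range_z"]
    P=np.stack([(u-f["cx"])/f["fx"]*z,(v-f["cy"])/f["fy"]*z,z],-1)
    return P@Rc(f).T+np.array(f["xyz"])
def proj(f,p):
    q=Rc(f).T@(np.array(p)-np.array(f["xyz"])); return q[0]/q[2]*f["fx"]+f["cx"],q[1]/q[2]*f["fy"]+f["cy"]
def save(f,n,k=1.5):
    cv2.imwrite("pics/"+n,cv2.resize(f["image"][:,:,::-1],None,fx=k,fy=k,interpolation=cv2.INTER_CUBIC))
E
python3 - <<'E'
from h import *
o=r.get_obs(); print({k:np.round(v,3) for k,v in o.items()}, r.tip_extent)
for n in("top","side"):
    f=grab(n); save(f,n+"0.png"); print(n,f["xyz"],f["orientation"],f["fx"],f["cx"],f["cy"])
    np.savez(n+"0.npz",**f)
E
```

```text
{'clock': np.float64(0.0), 'joints': array([-1.453,  0.478,  0.022,  1.556, -0.012,  1.109, -0.083]), 'qvel': array([-0.001, -0.   , -0.001, -0.001,  0.   ,  0.001, -0.001]), 'tau': array([-0.0000e+00, -5.9647e+01,  1.6080e+00, -2.8119e+01,  1.2000e-02,
        1.0000e-02, -0.0000e+00]), 'tcp_pos': array([0.151, 0.657, 0.249]), 'orientation': array([-1.565,  0.177, -0.177]), 'contact_force': array([-1.155, -0.605, -0.466]), 'moment': array([ 0.048, -0.016, -0.003]), 'grip_width': np.float64(0.085)} 0.019
top [ 0.44804415 -0.0492168   1.44549821] [-2.16488623  2.19604215 -0.08201389] 447.1748608037865 253.48736713095454 184.2871782998112
side [-0.06798133 -0.89812892  1.11250172] [-2.22664716  0.75752072 -0.30668318] 450.0911254557767 245.56394558413643 198.78520818367167
```

View pics/top0.png

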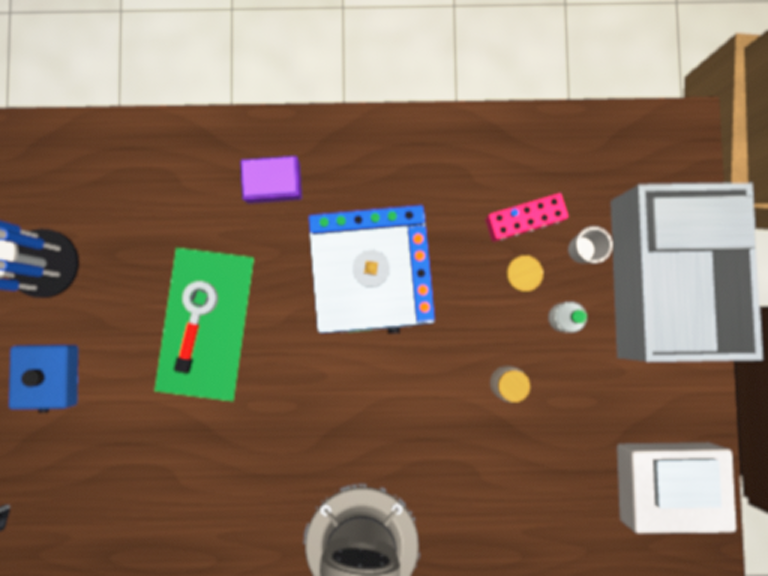

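View pics/side0.png

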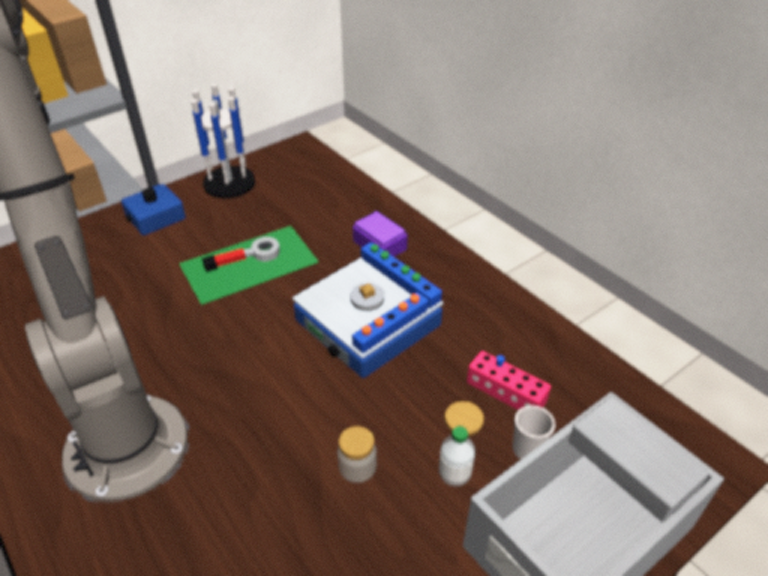

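The top view shows the wrench on the mat, with its ring at about (199,298) and foot at (183,366). The shaker's nut is at about (371,268), with blocks on the world +x and -y edges, so the open corner faces -x/+y. Next I'll measure these.

```bash
cat > m.py <<'E'
from h import *
def blobs(m,mn=20):
    n,l,s,c=cv2.connectedComponentsWithStats(m.astype(np.uint8)); return [(i,s[i,4],c[i]) for i in range(1,n) if s[i,4]>=mn],l
if __name__=="__main__":
    for n in("top","side"):
        f=dict(np.load(n+"0.npz")); im=f["image"]; hsv=cv2.cvtColor(im,cv2.COLOR_RGB2HSV); H,S,V=[hsv[...,i].astype(int) for i in range(3)]
        C=cloud(f)
        red=((H<8)|(H>174))&(S>180)&(V>120)
        b,l=blobs(red)
        for i,a,c in b:
            p=C[l==i]; P=np.array([plane(f,u,v,.031)[:2] for v,u in np.argwhere(l==i)])
            rr=cv2.minAreaRect(P.astype(np.float32)*1000)
            print(n,"red",a,c,"plane",P.mean(0),"cloud",np.median(p,0),rr)
        brass=(H>12)&(H<28)&(S>110)&(V>130)
        b,l=blobs(brass,8)
        for i,a,c in b: print(n,"brass",a,c,plane(f,*c,.118),np.median(C[l==i],0))
        # shaker platform by depth
        m=(abs(C[...,2]-.082)<.008)&(C[...,0]>.3)&(S<60)&(V>120)
        b,l=blobs(m,500)
        for i,a,c in b:
            P=np.array([plane(f,u,v,.082)[:2] for v,u in np.argwhere(l==i)]).astype(np.float32)*1000
            print(n,"plat",a,c,cv2.minAreaRect(P),np.median(C[l==i],0))
        green=(H>50)&(H<80)&(S>120)&(V>80)
        b,l=blobs(green,1500)
        for i,a,c in b:
            m2=cv2.morphologyEx((l==i).astype(np.uint8),cv2.MORPH_CLOSE,np.ones((5,5)))
            P=np.array([plane(f,u,v,.004)[:2] for v,u in np.argwhere(m2)]).astype(np.float32)*1000
            print(n,"mat",a,cv2.minAreaRect(P))
E
python3 m.py
python3 - <<'E'
from h import *
f=dict(np.load("top0.npz"))
im=f["image"][:,:,::-1]
a=cv2.resize(im[160:260,100:180],None,fx=5,fy=5,interpolation=cv2.INTER_CUBIC)
b=cv2.resize(im[155:205,222:272],None,fx=8,fy=8,interpolation=cv2.INTER_CUBIC)
b=cv2.copyMakeBorder(b,0,100,0,0,cv2.BORDER_CONSTANT)
cv2.imwrite("pics/z0.png",np.hstack([a,b]))
E
```

```text
top red 160 [125.23125 227.64375] plane [0.42706135 0.35976241] cloud [0.42606615 0.36006342 0.03158853] ((426.9383544921875, 359.86248779296875), (20.78407096862793, 73.28328704833984), 76.25533294677734)
top brass 934 [492.95289079  74.97002141] [ 0.87325917 -0.77682689  0.118     ] [ 1.03235592 -1.0697698  -0.41652462]
top brass 32 [507.5 136.5] [ 0.68416517 -0.809851    0.118     ] [ 0.77764593 -1.11284335 -0.41446124]
top brass 12 [278.33333333 158.75      ] [ 0.62700532 -0.12192521  0.118     ] [ 0.62531363 -0.12037404  0.1299802 ]
top brass 10 [279.2 170. ] [ 0.59314502 -0.12388594  0.118     ] [ 0.59171331 -0.1227313   0.12954827]
top brass 503 [349.82107356 181.8528827 ] [ 0.55462104 -0.33339765  0.118     ] [ 0.56278092 -0.35624558  0.01254549]
top brass 52 [246.98076923 178.19230769] [ 0.56998657 -0.02741185  0.118     ] [ 0.56961217 -0.02761416  0.12313436]
top brass 11 [281.36363636 192.90909091] [ 0.52458693 -0.12904001  0.118     ] [ 0.52355541 -0.1272001   0.12977272]
top brass 12 [282.5 204.5] [ 0.49010648 -0.13175562  0.118     ] [ 0.48972528 -0.13103169  0.1281946 
[... 1102 characters left out ...]
309.54653938 277.02625298] [ 0.50403927 -0.40896819  0.118     ] [ 0.56499146 -0.35611126  0.01242797]
side brass 418 [237.3708134  294.32535885] [ 0.31674893 -0.33397686  0.118     ] [ 0.32942428 -0.31474635  0.08522636]
side plat 705 [409.62411348  49.24680851] ((1888.5543212890625, 497.6951599121094), (1429.29736328125, 55.347476959228516), 89.75572204589844) [1.88985458 0.31030168 0.08193097]
side plat 2018 [233.98017839 200.67046581] ((568.9823608398438, -29.405059814453125), (236.0388946533203, 238.95433044433594), 4.346622943878174) [ 0.52923523 -0.00502537  0.08305906]
side mat 1709 ((465.34454345703125, 331.31671142578125), (173.59690856933594, 311.1445617675781), 81.72877502441406)
```

View pics/z0.png

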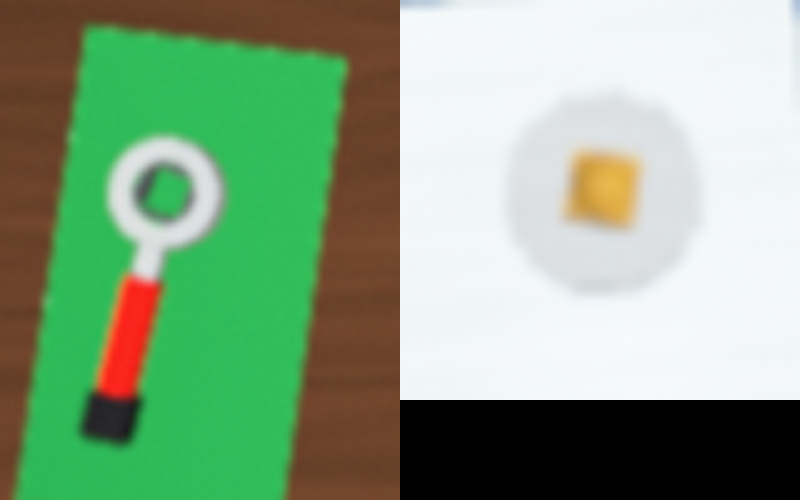

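```bash
cat > m2.py <<'E'
from h import *
for n in("top","side"):
    f=dict(np.load(n+"0.npz")); im=f["image"]; hsv=cv2.cvtColor(im,cv2.COLOR_RGB2HSV).astype(int); H,S,V=[hsv[...,i] for i in range(3)]
    C=cloud(f)
    # disc : around seat, z~.1 by depth
    d=np.hypot(C[...,0]-.569,C[...,1]+.029)
    for nm,m in (("depth",(abs(C[...,2]-.1)<.006)&(d<.05)),("col",(d<.06)&(V<238)&(S<60)&(C[...,2]<.112))):
        m=cv2.morphologyEx(m.astype(np.uint8),cv2.MORPH_OPEN,np.ones((2,2)))
        cs,_=cv2.findContours(m,cv2.RETR_EXTERNAL,cv2.CHAIN_APPROX_NONE); c=max(cs,key=cv2.contourArea)
        P=np.array([plane(f,u,v,.1)[:2] for u,v in c[:,0]])*1000
        e=cv2.fitEllipse(P.astype(np.float32)); print(n,"disc",nm,e, cv2.minEnclosingCircle(P.astype(np.float32)))
    # ring
    q=np.array([.427,.36])
    m=(np.hypot(C[...,0]-.51,C[...,1]-.34)<.045)&(S<90)&(V>110)
    m=m.astype(np.uint8); cs,_=cv2.findContours(m,cv2.RETR_EXTERNAL,cv2.CHAIN_APPROX_NONE); c=max(cs,key=cv2.contourArea)
    P=np.array([plane(f,u,v,.028)[:2] for u,v in c[:,0]])*1000
    e=cv2.fitEllipse(P.astype(np.float32)); print(n,"ring",e,cv2.minEnclosingCircle(P.astype(np.float32)),np.median(C[m>0],0))
    red=((H<8)|(H>174))&(S>150)&(V>100)&(np.hypot(C[...,0]-.427,C[...,1]-.36)<.08)
    P=np.array([plane(f,u,v,.029)[:2] for v,u in np.argwhere(red)]); 
    l=cv2.fitLine(P.astype(np.float32)*1000,cv2.DIST_L2,0,.01,.01).ravel(); print("grip line",l,np.degrees(np.arctan2(l[1],l[0])), P.mean(0))
    print("dir ring-grip",np.degrees(np.arctan2(*(np.array(e[0])/1000-P.mean(0))[::-1])), np.linalg.norm(np.array(e[0])/1000-P.mean(0)))
    k=(V<60)&(np.hypot(C[...,0]-.37,C[...,1]-.372)<.03); print("foot",np.median(C[k],0))
E
python3 m2.py
```

```text
top disc depth ((567.3074340820312, -30.992074966430664), (67.6228256225586, 73.62911987304688), 109.57415771484375) ((566.9404907226562, -30.08693504333496), 37.63255310058594)
top disc col ((566.6551513671875, -30.287702560424805), (72.14396667480469, 75.00110626220703), 91.01912689208984) ((566.78466796875, -30.239912033081055), 38.91478729248047)
top ring ((514.4041748046875, 338.450439453125), (69.6755142211914, 83.8468017578125), 70.45777893066406) ((509.3575439453125, 338.19354248046875), 44.875022888183594) [0.51368941 0.34097036 0.02730505]
grip line [ 9.7200394e-01 -2.3496467e-01  4.2703159e+02  3.6033453e+02] -13.58954 [0.42703159 0.36033454]
dir ring-grip -14.061517901589296 0.09007154584584126
foot [0.37844351 0.3691355  0.03278601]
side disc depth ((568.4212646484375, -36.59792709350586), (70.90154266357422, 74.223876953125), 144.58859252929688) ((570.847900390625, -36.25920104980469), 40.79767608642578)
side disc col ((562.4094848632812, -44.00270080566406), (81.65170288085938, 93.51221466064453), 148.75531005859375) ((562.4697875976562, -41.63312911987305), 48.83989715576172)
side ring ((510.0596618652344, 327.1591491699219), (82.1539077758789, 94.34642028808594), 143.836669921875) ((509.9876403808594, 327.30743408203125), 49.7329216003418) [0.50968718 0.33027641 0.0254819 ]
grip line [ 9.7439325e-01 -2.2485062e-01  4.2589130e+02  3.5196469e+02] -12.994095 [0.42589129 0.35196468]
dir ring-grip -16.420940470572294 0.08774752617466124
foot [0.37567816 0.3620226  0.0290717 ]
```

```bash
python3 - <<'E'
from h import *
o=r.get_obs(); M=R.from_rotvec(o["orientation"]).as_matrix(); print(M.round(3)); 
print("z-axis yaw",np.degrees(np.arctan2(M[1,2],M[0,2])),"x yaw",np.degrees(np.arctan2(M[1,0],M[0,0])))
E
```

```text
[[ 0.975 -0.     0.224]
 [-0.224 -0.002  0.975]
 [ 0.    -1.    -0.002]]
z-axis yaw 77.06243349187858 x yaw -12.93755494863469
```

Emit:
jog_arm([
  [1, [0.03, 0.005, -0.02], [0, 0, 0]],
  [1, [0.033, 0.01, -0.022], [0, 0, 0]],
  [1, [0.033, 0.01, -0.022], [0, 0, 0]],
  [1, [0.033, 0.01, -0.022], [0, 0, 0]],
  [1, [0.033, 0.01, -0.022], [0, 0, 0]],
  [1, [0.033, 0.01, -0.022], [0, 0, 0]],
  [1, [0.033, 0.01, -0.022], [0, 0, 0]],
  [1, [0.033, 0.01, -0.022], [0, 0, 0]],
  [1, [0.033, 0.01, -0.022], [0, 0, 0]],
  [1, [0.03, 0.01, -0.02], [0, 0, 0]],
], force=80)

```text
clock: 0.93
tcp_pos: [0.4198, 0.3725, 0.1547]
orientation: [-1.564, 0.178, -0.178]
contact_force: [1.0, 0.3, 0.6]
grip_width: 0.0855
```

```bash
cat >> h.py <<'E'
def st():
    o=r.get_obs(); M=R.from_rotvec(o["orientation"]).as_matrix()
    print("t%.2f"%o["clock"],"tcp",np.round(o["tcp_pos"],4),"xyaw %.2f"%np.degrees(np.arctan2(M[1,0],M[0,0])),"tilt",np.degrees([M[2,0],M[2,2]]).round(2),"F",np.round(o["contact_force"],1),"M",np.round(o["moment"],2),"w %.4f"%o["grip_width"],"q",np.round(o["joints"],2))
    return o,M
E
python3 - <<'E'
from h import *
o,M=st()
d=np.array([.427,.3603,.1])-o["tcp_pos"]; print(M.T@d)
E
```

```text
t0.93 tcp [0.4198 0.3725 0.1547] xyaw -12.99 tilt [ 0.01 -0.03] F [1.  0.3 0.6] M [-0.02 -0.03  0.  ] w 0.0855 q [-0.92  0.4   0.11  1.92 -0.06  0.82  0.56]
[ 0.00971209  0.05472007 -0.0102157 ]
```

Emit:
jog_arm([
  [1, [0.0105, 0.01, -0.011], [0, 0.8, 0]],
  [1, [0, 0.025, 0], [0, 0, 0]],
  [1, [0, 0.025, 0], [0, 0, 0]],
  [1, [0, 0.02, 0], [0, 0, 0]],
  [1, [0, 0.02, 0], [0, 0, 0]],
  [1, [0, 0.015, 0], [0, 0, 0]],
  [1, [0, 0.006, 0], [0, 0, 0]],
  [1, [0, 0, 0], [0, 0, 0]],
  [1, [0, 0, 0], [0, 0, 0]],
])

```text
clock: 1.68
tcp_pos: [0.4262, 0.3619, 0.0344]
orientation: [-1.563, 0.188, -0.188]
contact_force: [0.4, 0.2, 0.0]
grip_width: 0.0855
```

```bash
python3 - <<'E'
from h import *
o,M=st()
f=grab("side"); save(f,"s1.png"); 
im=f["image"][:,:,::-1][120:220,90:220]; cv2.imwrite("pics/s1z.png",cv2.resize(im,None,fx=5,fy=5,interpolation=cv2.INTER_CUBIC))
E
```

```text
t1.68 tcp [0.4262 0.3619 0.0344] xyaw -13.73 tilt [-0.01 -0.01] F [0.4 0.2 0. ] M [ 0.01 -0.05  0.04] w 0.0855 q [-0.88  0.59  0.08  1.99 -0.08  0.57  0.59]
```

View pics/s1z.png

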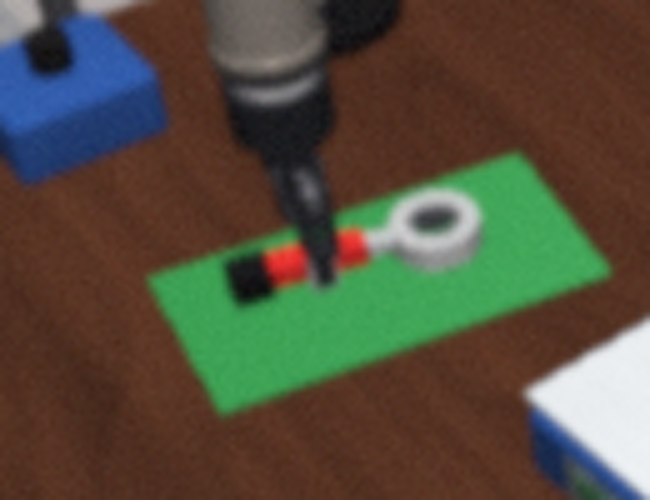

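The side view shows the fingers straddling the middle of the red grip, at about (325,265) in the zoomed picture. I'll go down a little and close.

Emit:
jog_arm([
  [1, [0, 0.006, -0.0015], [0, 0, 0]],
  [1, [0, 0, 0], [0, 0, 0]],
  [0, [0, 0, 0], [0, 0, 0]],
  [0, [0, 0, 0], [0, 0, 0]],
  [0, [0, 0, 0], [0, 0, 0]],
  [0, [0, 0, 0], [0, 0, 0]],
  [0, [0, 0, 0], [0, 0, 0]],
  [0, [0, 0, 0], [0, 0, 0]],
  [0, [0, 0, 0], [0, 0, 0]],
  [0, [0, 0, 0], [0, 0, 0]],
], force=90)

```text
clock: 2.57
tcp_pos: [0.4261, 0.3605, 0.0288]
orientation: [-1.562, 0.188, -0.188]
contact_force: [-1.9, -0.4, 5.7]
grip_width: 0.0202
```

```bash
python3 - <<'E'
from h import *
o,M=st()
E
```

```text
t2.57 tcp [0.4261 0.3605 0.0288] xyaw -13.73 tilt [0.01 0.03] F [-1.9 -0.4  5.7] M [-0.1   0.27  0.08] w 0.0202 q [-0.88  0.59  0.08  1.99 -0.09  0.56  0.59]
```

Emit:
jog_arm([
  [0, [0, -0.01, 0], [0, 0, 0]],
  [0, [0, -0.02, 0], [0, 0, 0]],
  [0, [0, -0.03, 0], [0, 0, 0]],
  [0, [0, -0.03, 0], [0, 0, 0]],
  [0, [0, -0.03, 0], [0, 0, 0]],
  [0, [0, -0.03, 0], [0, 0, 0]],
  [0, [0, -0.02, 0], [0, 0, 0]],
  [0, [0, 0, 0], [0, 0, 0]],
  [0, [0, 0, 0], [0, 0, 0]],
])

```text
clock: 3.32
tcp_pos: [0.4258, 0.3603, 0.1989]
orientation: [-1.561, 0.188, -0.189]
contact_force: [-0.5, 0.5, -5.1]
grip_width: 0.02
```

```bash
python3 - <<'E'
from h import *
o,M=st()
for n in("top","side"):
    f=grab(n); np.savez(n+"2.npz",**f); save(f,n+"2.png",1.5)
    C=cloud(f); t=o["tcp_pos"]; x=M[:,0]
    hc=t+x*.09; d=np.hypot(C[...,0]-hc[0],C[...,1]-hc[1])
    m=(d<.05)&(C[...,2]>.1)&(C[...,2]<.23)
    P=C[m]; print(n,m.sum(),"median z",np.median(P[:,2]))
    T=(P-t)@M; 
    e=None
    cs,_=cv2.findContours((m&(d<.05)).astype(np.uint8),cv2.RETR_EXTERNAL,cv2.CHAIN_APPROX_NONE); c=max(cs,key=cv2.contourArea)
    zt=np.percentile(P[:,2],70); Q=np.array([plane(f,u,v,zt) for u,v in c[:,0]]); Q=(Q-t)@M
    Q=Q[Q[:,0]>.065]
    e=cv2.fitEllipse((Q[:,[0,2]]*1000).astype(np.float32)); print("ring in tool xz mm",e)
    # tilt: plane fit to the top points
    top=T[np.abs(T[:,1]-np.median(T[:,1]))<.006]
    A=np.c_[top[:,0],top[:,2],np.ones(len(top))]; s=np.linalg.lstsq(A,top[:,1],rcond=None)[0]; print("tilt y/x,y/z",np.degrees(s[:2]),"y at .09",s[0]*.09+s[2])
E
```

```text
t3.32 tcp [0.4258 0.3603 0.1989] xyaw -13.75 tilt [0.02 0.07] F [-0.5  0.5 -5.1] M [0.07 0.36 0.02] w 0.0200 q [-0.91  0.34  0.12  1.9  -0.05  0.9   0.57]
top 499 median z 0.19723763494085733
ring in tool xz mm ((95.98033905029297, -2.2468361854553223), (67.56851196289062, 73.43566131591797), 4.2447662353515625)
tilt y/x,y/z [-0.02386589 -0.22538514] y at .09 0.0012878614358534238
side 296 median z 0.19267612375782256
ring in tool xz mm ((92.77481842041016, -14.835620880126953), (71.32281494140625, 97.02913665771484), 169.7427978515625)
tilt y/x,y/z [-1.02442449 -0.39786443] y at .09 0.0048799195579084294
```

View pics/side2.png

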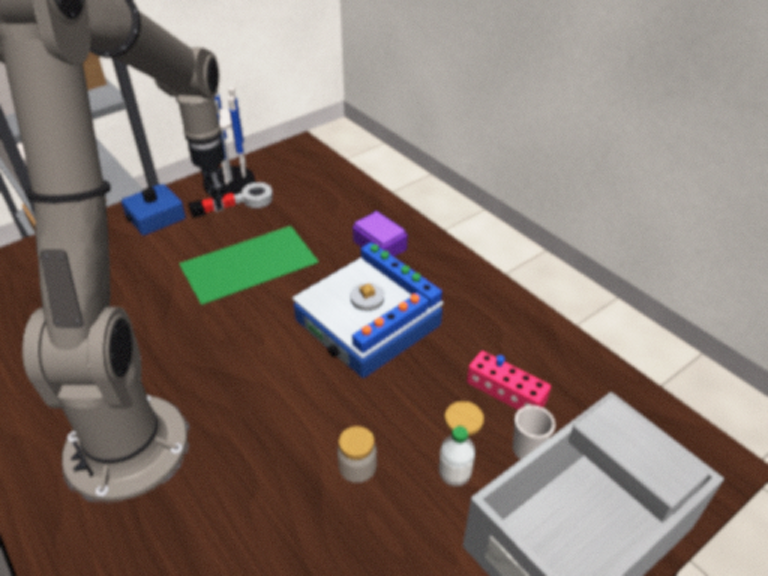

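View pics/top2.png

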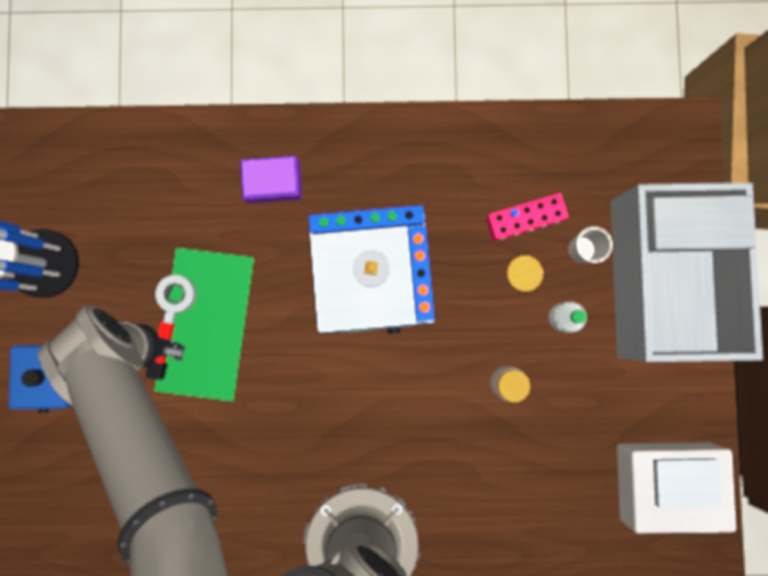

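The wrench is held level. Next I'll carry it over the shaker.

Emit:
jog_arm([
  [0, [0.008, 0, -0.02], [0, 0, 0]],
  [0, [0.013, 0, -0.033], [0, 0, 0]],
  [0, [0.013, 0, -0.033], [0, 0, 0]],
  [0, [0.013, 0, -0.033], [0, 0, 0]],
  [0, [0.013, 0, -0.033], [0, 0, 0]],
  [0, [0.013, 0, -0.033], [0, 0, 0]],
  [0, [0.013, 0, -0.033], [0, 0, 0]],
  [0, [0.013, 0, -0.033], [0, 0, 0]],
  [0, [0.013, 0, -0.033], [0, 0, 0]],
  [0, [0.013, 0, -0.033], [0, 0, 0]],
])

```text
clock: 4.25
tcp_pos: [0.4705, 0.0207, 0.1966]
orientation: [-1.564, 0.191, -0.185]
contact_force: [1.1, -0.4, -3.6]
grip_width: 0.0201
```

Emit:
jog_arm([
  [0, [0.013, 0, -0.033], [0, 0, 0]],
  [0, [0.013, 0, -0.033], [0, 0, 0]],
  [0, [0.005, 0, -0.016], [0, -4, 0]],
  [0, [0, 0, 0], [0, -6, 0]],
  [0, [0, 0, 0], [0, -6, 0]],
  [0, [0, 0, 0], [0, -6, 0]],
  [0, [0, 0, 0], [0, -6, 0]],
  [0, [0, 0, 0], [0, -6, 0]],
  [0, [0, 0, 0], [0, -2, 0]],
  [0, [0, 0, 0], [0, 0, 0]],
])

```text
clock: 5.08
tcp_pos: [0.4812, -0.0645, 0.1964]
orientation: [-1.549, -0.302, 0.309]
contact_force: [0.8, -0.2, -4.3]
grip_width: 0.0202
```

```bash
cat > ring.py <<'E'
from h import *
def ring(tag):
    o,M=st(); f=grab("top"); np.savez(tag+".npz",**f); save(f,tag+".png")
    im=f["image"]; hsv=cv2.cvtColor(im,cv2.COLOR_RGB2HSV).astype(int); C=cloud(f)
    t=o["tcp_pos"]; hc=t+M[:,0]*.091; zt=t[2]-.0009
    d=np.hypot(C[...,0]-hc[0],C[...,1]-hc[1])
    m=(C[...,2]>zt-.012)&(C[...,2]<zt+.012)&(d<.05)
    m=m.astype(np.uint8)
    cs,_=cv2.findContours(m,cv2.RETR_EXTERNAL,cv2.CHAIN_APPROX_NONE); c=max(cs,key=cv2.contourArea)
    Q=np.array([plane(f,u,v,zt) for u,v in c[:,0]]); Q=(Q-t)@M; Q=Q[(Q[:,0]>.072)]
    # least-squares circle with r fixed-ish
    from scipy.optimize import least_squares
    s=least_squares(lambda p:np.hypot(Q[:,0]-p[0],Q[:,2]-p[1])-p[2],[.091,0,.035],loss="soft_l1",f_scale=.001).x
    print("socket in tool x,z,r",s, "world",t+M@np.array([s[0],0,s[1]]),"median depth z",np.median(C[m>0][:,2]))
    p=proj(f,hc); u,v=int(p[0]),int(p[1])
    cv2.imwrite("pics/"+tag+"z.png",cv2.resize(im[v-40:v+40,u-50:u+50,::-1],None,fx=7,fy=7,interpolation=cv2.INTER_CUBIC))
if __name__=="__main__":
    import sys; ring(sys.argv[1])
E
python3 ring.py r1
```

```text
t5.08 tcp [ 0.4812 -0.0645  0.1964] xyaw 22.33 tilt [-0.23  0.07] F [ 0.8 -0.2 -4.3] M [-0.13  0.24 -0.04] w 0.0202 q [-0.2   0.23  0.24  2.06 -0.07  0.86  2.04]
socket in tool x,z,r [0.10136217 0.00198794 0.02889442] world [ 0.57421148 -0.02410152  0.19603767] median depth z 0.1948087765437554
```

View pics/r1z.png

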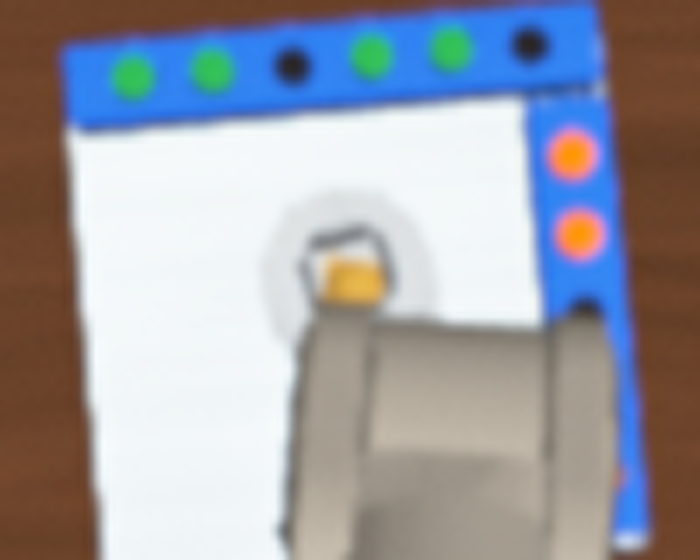

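```bash
python3 - <<'E'
from h import *
from scipy.optimize import least_squares
for n in("top","side"):
    f=dict(np.load(n+"0.npz")); im=f["image"].astype(float)
    p=proj(f,[.567,-.03,.118]); u0,v0=int(round(p[0])),int(round(p[1]))
    # saturation weight: R-B
    w=(im[...,0]-im[...,2]); sub=w[v0-8:v0+9,u0-8:u0+9].clip(40,None)-40
    vv,uu=np.mgrid[v0-8:v0+9,u0-8:u0+9]; c=(uu*sub).sum()/sub.sum(),(vv*sub).sum()/sub.sum()
    print(n,p,"nut centroid px",c,plane(f,*c,.118)[:2],plane(f,*c,.112)[:2], "area",(sub>60).sum())
    # disc edge: radial half-level search in gray projected on z=.1
    g=cv2.GaussianBlur(f["image"],(3,3),0).astype(float).mean(-1)
    pts=[];
    for a in np.arange(0,2*np.pi,.06):
        rr=np.arange(.026,.05,.0005); prof=[]
        for q in rr:
            uv=proj(f,[.567+q*np.cos(a),-.03+q*np.sin(a),.1]); prof.append(cv2.getRectSubPix(g.astype(np.float32),(1,1),uv)[0,0])
        prof=np.array(prof); k=np.argmax(np.gradient(prof)); 
        if np.gradient(prof)[k]>.4: pts.append([.567+rr[k]*np.cos(a),-.03+rr[k]*np.sin(a)])
    Q=np.array(pts); s=least_squares(lambda p:np.hypot(Q[:,0]-p[0],Q[:,1]-p[1])-p[2],[.567,-.03,.038],loss="soft_l1",f_scale=.001).x; print("disc",len(Q),s)
    # block caps in top view
E
```

```text
top (np.float64(247.8621047970432), np.float64(179.17768566272247)) nut centroid px (np.float64(247.08889657557938), np.float64(178.0174680041508)) [ 0.5705052  -0.02774098] [ 0.5710587  -0.02764392] area 50
disc 105 [ 0.5693042  -0.02727466  0.03791244]
side (np.float64(243.6560805207254), np.float64(192.34496122800115)) nut centroid px (np.float64(244.6695437731196), np.float64(192.94944512946978)) [ 0.56784924 -0.03434034] [ 0.57168532 -0.02912896] area 23
disc 105 [ 0.56181063 -0.03903823  0.03874717]
```

```bash
python3 - <<'E'
from h import *
from scipy.optimize import least_squares
for tag,z,c0,ty in(("top0.npz",.028,(.5144,.3385),None),("top2.npz",.198,None,None)):
    f=dict(np.load(tag)); im=cv2.GaussianBlur(f["image"],(3,3),0).astype(np.float32)
    g=im[...,0].copy() # red channel: white vs green high contrast; brown lower
    g=im[...,2].copy() if tag=="top2.npz" else im[...,0].copy()
    t=np.array([.4261,.3605]) if tag=="top0.npz" else np.array([.4258,.3603]); yaw=np.radians(-13.74); ex=np.array([np.cos(yaw),np.sin(yaw)]); ez=np.array([-ex[1],ex[0]])
    c=np.array(t+.091*ex)
    for it in range(3):
        pts=[]
        for a in np.arange(-2.4,2.41,.06):
            dr=np.cos(a)*ex+np.sin(a)*ez; rr=np.arange(.024,.046,.0005)
            prof=np.array([cv2.getRectSubPix(g,(1,1),proj(f,[*(c+q*dr),z]))[0,0] for q in rr]); gr=-np.gradient(prof); k=np.argmax(gr)
            if gr[k]>1: pts.append(c+rr[k]*dr)
        Q=np.array(pts); s=least_squares(lambda p:np.hypot(Q[:,0]-p[0],Q[:,1]-p[1])-p[2],[*c,.035],loss="soft_l1",f_scale=.0007).x; c=s[:2]
    d=c-t; print(tag,len(Q),s,"tool x,z",d@ex,d@ez)
E
```

```text
top0.npz 81 [0.51947227 0.33802221 0.03634955] tool x,z 0.09603912689402978 0.00034288273333752664
top2.npz 81 [0.5197049  0.33813883 0.03560676] tool x,z 0.09648131084026516 0.0007769498505964234
```

Emit:
jog_arm([
  [0, [0, 0, 0], [0, 6, 0]],
  [0, [0, 0, 0], [0, 6, 0]],
  [0, [0, 0, 0], [0, 4.3, 0]],
  [0, [-0.004, 0, 0.015], [0, 0, 0]],
  [0, [0, 0.01, 0.012], [0, 0, 0]],
  [0, [0, 0.015, 0], [0, 0, 0]],
  [0, [0, 0.013, 0], [0, 0, 0]],
  [0, [0, 0, 0], [0, 0, 0]],
  [0, [0, 0, 0], [0, 0, 0]],
])

```text
clock: 5.88
tcp_pos: [0.4749, -0.0375, 0.159]
orientation: [-1.569, -0.079, 0.085]
contact_force: [1.1, 0.9, -3.8]
grip_width: 0.0202
```

```bash
python3 - <<'E'
from h import *
o,M=st(); 
d=np.array([.5695,-.0275,0])-o["tcp_pos"]; print("seat in tool",M.T@d)
for n in("side","top"):
    f=grab(n); np.savez(n+"3.npz",**f)
    im=f["image"]; u,v=[int(a) for a in proj(f,[.55,-.03,.12])]
    cv2.imwrite("pics/%s3z.png"%n,cv2.resize(im[v-35:v+35,u-45:u+45,::-1],None,fx=8,fy=8,interpolation=cv2.INTER_CUBIC))
E
```

```text
t5.88 tcp [ 0.4749 -0.0375  0.159 ] xyaw 5.98 tilt [-0.19 -0.  ] F [ 1.1  0.9 -3.8] M [-0.02  0.32 -0.03] w 0.0202 q [-0.27  0.28  0.26  2.12 -0.1   0.76  1.72]
seat in tool [9.56784476e-02 1.58674881e-01 8.46479464e-05]
```

View pics/side3z.png

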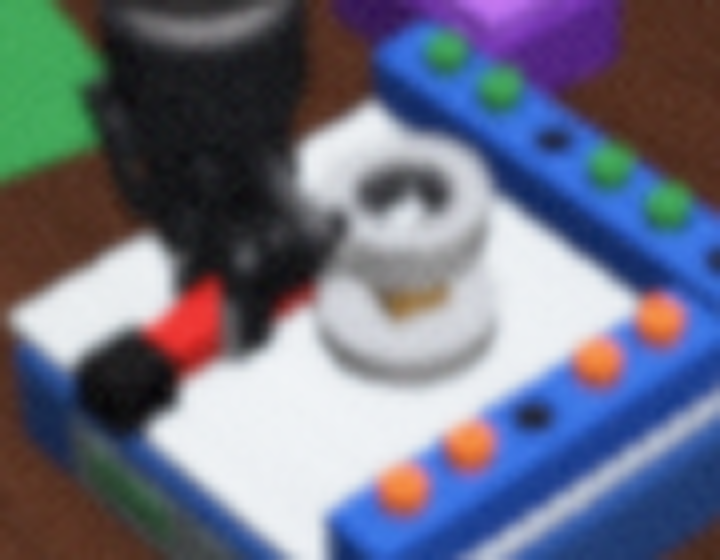

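View pics/top3z.png

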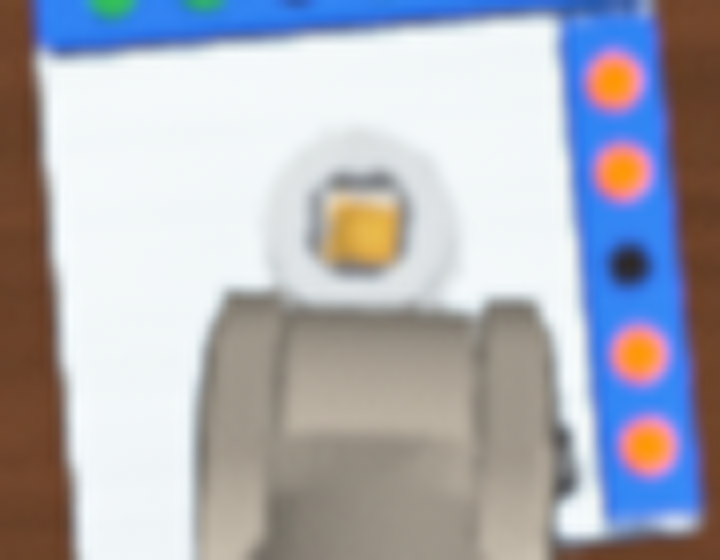

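Side view: the head is hovering over the nut. Top view: the nut at about (362,232) sits centred in the hole at about (360,222), once parallax is allowed for. I'll go down slowly.

Emit:
jog_arm([
  [0, [0, 0.004, 0], [0, 0, 0]],
  [0, [0, 0.004, 0], [0, 0, 0]],
  [0, [0, 0.003, 0], [0, 0, 0]],
  [0, [0, 0.002, 0], [0, 0, 0]],
  [0, [0, 0, 0], [0, 0, 0]],
])

```text
clock: 6.4
tcp_pos: [0.4756, -0.0379, 0.1468]
orientation: [-1.569, -0.081, 0.082]
contact_force: [0.3, -0.2, -3.6]
grip_width: 0.0201
```

```bash
python3 -c "
from h import *
st()"
```

```text
t6.40 tcp [ 0.4756 -0.0379  0.1468] xyaw 5.96 tilt [-0.05  0.  ] F [ 0.3 -0.2 -3.6] M [-0.06  0.23  0.02] w 0.0201 q [-0.27  0.3   0.25  2.13 -0.11  0.73  1.73]
```

Emit:
jog_arm([
  [0, [0, 0.0015, 0], [0, 0, 0]],
  [0, [0, 0.0015, 0], [0, 0, 0]],
  [0, [0, 0.001, 0], [0, 0, 0]],
  [0, [0, 0, 0], [0, 0, 0]],
])

```text
clock: 6.73
tcp_pos: [0.4758, -0.0379, 0.1431]
orientation: [-1.569, -0.081, 0.082]
contact_force: [0.0, 0.4, -3.9]
grip_width: 0.0201
```

```bash
python3 -c "
from h import *
st()"
```

```text
t6.73 tcp [ 0.4758 -0.0379  0.1431] xyaw 5.96 tilt [-0.02  0.  ] F [ 0.   0.4 -3.9] M [-0.05  0.23  0.  ] w 0.0201 q [-0.26  0.3   0.25  2.13 -0.11  0.72  1.74]
```

Emit:
jog_arm([
  [0, [0, 0.001, 0], [0, 0, 0]],
  [0, [0, 0.001, 0], [0, 0, 0]],
  [0, [0, 0, 0], [0, 0, 0]],
  [0, [0, 0, 0], [0, 0, 0]],
])

```text
clock: 7.07
tcp_pos: [0.4761, -0.038, 0.1416]
orientation: [-1.569, -0.082, 0.081]
contact_force: [-2.0, -0.5, 1.9]
grip_width: 0.0202
```

```bash
python3 -c "
from h import *
st()"
```

```text
t7.07 tcp [ 0.4761 -0.038   0.1416] xyaw 5.96 tilt [0.03 0.01] F [-2.  -0.5  1.9] M [-0.01  0.39 -0.01] w 0.0202 q [-0.26  0.31  0.25  2.13 -0.11  0.72  1.74]
```

Contact on the nut's top, at about 5.8 N. Now I'll turn clockwise about the nut's axis to let the socket drop.

```bash
cat >> h.py <<'E'
def nst(L=.095):
    o,M=st(); p=M[:,0]*L; F=np.array(o["contact_force"]); tau=o["moment"][2]-(p[0]*F[1]-p[1]*F[0])
    y=np.degrees(np.arctan2(M[1,0],M[0,0])); c=o["tcp_pos"]+p
    print("tau_nut %.3f"%tau,"handle shaker deg %.1f"%((y+180-4.4)%360),"head centre",c.round(4),"underside z %.4f"%(c[2]-.0249),"F tool",(M.T@F).round(1))
E
python3 -c "
from h import *
nst()"
```

```text
t7.07 tcp [ 0.4761 -0.038   0.1416] xyaw 5.96 tilt [0.03 0.01] F [-2.  -0.5  1.9] M [-0.01  0.39 -0.01] w 0.0202 q [-0.26  0.31  0.25  2.13 -0.11  0.72  1.74]
tau_nut 0.018 handle shaker deg 181.6 head centre [ 0.5706 -0.0281  0.1417] underside z 0.1168 F tool [-2.  -1.9 -0.3]
```

Emit:
jog_arm([
  [0, [0.0001, 0, 0.005], [0, 3, 0]],
  [0, [0.0001, 0, 0.005], [0, 3, 0]],
  [0, [0.0001, 0, 0.005], [0, 3, 0]],
  [0, [0, 0, 0], [0, 0, 0]],
])

```text
clock: 7.4
tcp_pos: [0.476, -0.0226, 0.1416]
orientation: [-1.57, 0.042, -0.044]
contact_force: [-2.0, -1.0, 2.1]
grip_width: 0.0205
```

```bash
python3 -c "
from h import *
nst()"
```

```text
t7.40 tcp [ 0.476  -0.0226  0.1416] xyaw -3.13 tilt [ 0.07 -0.  ] F [-2.  -1.   2.1] M [-0.38  0.16 -0.16] w 0.0205 q [-0.32  0.31  0.28  2.14 -0.13  0.71  1.56]
tau_nut -0.057 handle shaker deg 172.5 head centre [ 0.5708 -0.0278  0.1417] underside z 0.1168 F tool [-2.  -2.1 -1.1]
```

Emit:
jog_arm([
  [0, [0.0001, 0, 0.005], [0, 3, 0]],
  [0, [0.0001, 0, 0.005], [0, 3, 0]],
  [0, [0, 0, 0], [0, 0, 0]],
])

```text
clock: 7.65
tcp_pos: [0.4771, -0.0126, 0.1416]
orientation: [-1.567, 0.123, -0.125]
contact_force: [-1.1, -1.0, 1.2]
grip_width: 0.0202
```

```bash
python3 -c "
from h import *
nst()"
```

```text
t7.65 tcp [ 0.4771 -0.0126  0.1416] xyaw -9.03 tilt [0.07 0.02] F [-1.1 -1.   1.2] M [-0.36  0.09 -0.13] w 0.0202 q [-0.36  0.31  0.3   2.14 -0.14  0.71  1.45]
tau_nut -0.016 handle shaker deg 166.6 head centre [ 0.5709 -0.0276  0.1417] underside z 0.1168 F tool [-0.9 -1.2 -1.2]
```

Emit:
jog_arm([
  [0, [0.0001, 0, 0.005], [0, 3, 0]],
  [0, [0.0001, 0, 0.005], [0, 3, 0]],
  [0, [0, 0, 0], [0, 0, 0]],
])

```text
clock: 7.9
tcp_pos: [0.4792, -0.0029, 0.1416]
orientation: [-1.561, 0.204, -0.206]
contact_force: [-1.0, -1.2, 2.4]
grip_width: 0.0204
```

```bash
python3 -c "
from h import *
nst()"
```

```text
t7.90 tcp [ 0.4792 -0.0029  0.1416] xyaw -14.96 tilt [0.08 0.03] F [-1.  -1.2  2.4] M [-0.37 -0.02 -0.11] w 0.0204 q [-0.39  0.31  0.32  2.13 -0.15  0.72  1.33]
tau_nut 0.022 handle shaker deg 160.6 head centre [ 0.571  -0.0274  0.1417] underside z 0.1168 F tool [-0.7 -2.4 -1.4]
```

```bash
cat > look.py <<'E'
from h import *
import sys
n,tag=sys.argv[1:3]; f=grab(n); np.savez(tag+".npz",**f); im=f["image"]; u,v=[int(a) for a in proj(f,[.55,-.02,.12])]
cv2.imwrite("pics/%s.png"%tag,cv2.resize(im[v-35:v+35,u-45:u+45,::-1],None,fx=8,fy=8,interpolation=cv2.INTER_CUBIC))
E
python3 look.py top t4
```

```text
(no output)
```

View pics/t4.png

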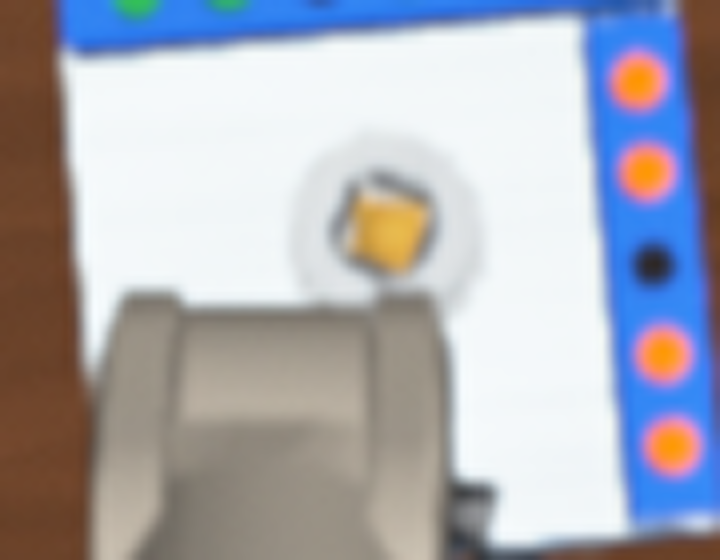

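The socket has turned past the nut: its edge is at about -17° against about -7° for the nut. The forces and the view both put the head 1 to 2 mm too far in +x/+y. I'll lift slightly, turn back and recentre.

Emit:
jog_arm([
  [0, [0, -0.004, 0], [0, 0, 0]],
  [0, [0, -0.004, 0], [0, 0, 0]],
  [0, [0.0004, 0, -0.0092], [0, -5.5, 0]],
  [0, [0.0004, 0, -0.0092], [0, -5.5, 0]],
  [0, [0.0004, 0, -0.0092], [0, -5.5, 0]],
  [0, [0.0004, 0, -0.0092], [0, -5.5, 0]],
  [0, [-0.0014, 0, -0.0006], [0, 0, 0]],
  [0, [0, 0, 0], [0, 0, 0]],
  [0, [0, 0, 0], [0, 0, 0]],
])

```text
clock: 8.7
tcp_pos: [0.474, -0.0401, 0.1492]
orientation: [-1.568, -0.093, 0.094]
contact_force: [0.3, 1.2, -3.9]
grip_width: 0.0201
```

```bash
python3 -c "
from h import *
nst()"; python3 look.py top t5
```

```text
t8.70 tcp [ 0.474  -0.0401  0.1492] xyaw 6.84 tilt [-0.04  0.02] F [ 0.3  1.2 -3.9] M [-0.09  0.32 -0.03] w 0.0201 q [-0.26  0.29  0.26  2.13 -0.11  0.73  1.75]
tau_nut -0.140 handle shaker deg 182.4 head centre [ 0.5683 -0.0288  0.1491] underside z 0.1242 F tool [0.4 3.9 1.1]
```

View pics/t5.png

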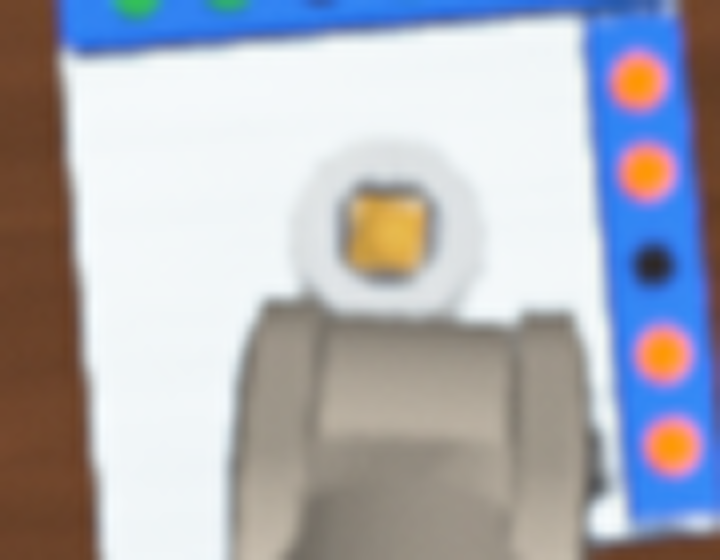

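Emit:
jog_arm([
  [0, [0.0003, 0.003, 0], [0, 0, 0]],
  [0, [0, 0.003, 0], [0, 0, 0]],
  [0, [0, 0.001, 0], [0, 0, 0]],
  [0, [0, 0.001, 0], [0, 0, 0]],
  [0, [0, 0, 0], [0, 0, 0]],
])

```text
clock: 9.17
tcp_pos: [0.475, -0.0401, 0.1414]
orientation: [-1.568, -0.096, 0.095]
contact_force: [-0.8, 0.9, 1.4]
grip_width: 0.0202
```

```bash
python3 -c "
from h import *
nst()"
```

```text
t9.17 tcp [ 0.475  -0.0401  0.1414] xyaw 6.98 tilt [0.02 0.01] F [-0.8  0.9  1.4] M [0.19 0.13 0.07] w 0.0202 q [-0.26  0.31  0.25  2.13 -0.12  0.71  1.76]
tau_nut -0.020 handle shaker deg 182.6 head centre [ 0.5693 -0.0285  0.1414] underside z 0.1165 F tool [-0.7 -1.4  0.9]
```

Emit:
jog_arm([
  [0, [0.0001, 0.0005, 0.0033], [0, 2, 0]],
  [0, [0.0001, 0, 0.0033], [0, 2, 0]],
  [0, [0, 0, 0], [0, 0, 0]],
])

```text
clock: 9.42
tcp_pos: [0.4742, -0.0332, 0.1407]
orientation: [-1.57, -0.04, 0.04]
contact_force: [0.3, 0.3, -4.1]
grip_width: 0.02
```

```bash
python3 -c "
from h import *
nst()"
```

```text
t9.42 tcp [ 0.4742 -0.0332  0.1407] xyaw 2.93 tilt [-0.01  0.01] F [ 0.3  0.3 -4.1] M [-0.03  0.28  0.04] w 0.0200 q [-0.29  0.31  0.27  2.14 -0.12  0.71  1.68]
tau_nut 0.016 handle shaker deg 178.5 head centre [ 0.569  -0.0284  0.1407] underside z 0.1158 F tool [0.3 4.1 0.3]
```

The press has vanished, so the socket is aligned. I'll lower it on.

Emit:
jog_arm([
  [0, [0, 0.0015, 0], [0, 0, 0]],
  [0, [0, 0.0015, 0], [0, 0, 0]],
  [0, [0, 0, 0], [0, 0, 0]],
])

```text
clock: 9.67
tcp_pos: [0.474, -0.0339, 0.1374]
orientation: [-1.57, -0.041, 0.042]
contact_force: [1.0, 1.4, -4.5]
grip_width: 0.0202
```

```bash
python3 -c "
from h import *
nst()"
```

```text
t9.67 tcp [ 0.474  -0.0339  0.1374] xyaw 3.00 tilt [-0.04  0.  ] F [ 1.   1.4 -4.5] M [0.13 0.22 0.01] w 0.0202 q [-0.28  0.31  0.26  2.14 -0.12  0.71  1.69]
tau_nut -0.121 handle shaker deg 178.6 head centre [ 0.5688 -0.0289  0.1373] underside z 0.1124 F tool [1.1 4.5 1.4]
```

Emit:
jog_arm([
  [0, [0, 0.002, 0], [0, 0, 0]],
  [0, [0, 0.002, 0], [0, 0, 0]],
  [0, [0, 0.002, 0], [0, 0, 0]],
  [0, [0, 0.002, 0], [0, 0, 0]],
  [0, [0, 0.002, 0], [0, 0, 0]],
  [0, [0, 0, 0], [0, 0, 0]],
])

```text
clock: 10.17
tcp_pos: [0.474, -0.0338, 0.1273]
orientation: [-1.57, -0.04, 0.041]
contact_force: [0.1, 1.0, -4.1]
grip_width: 0.0203
```

```bash
python3 -c "
from h import *
nst()"
```

```text
t10.17 tcp [ 0.474  -0.0338  0.1273] xyaw 2.97 tilt [-0.04 -0.  ] F [ 0.1  1.  -4.1] M [0.17 0.28 0.03] w 0.0203 q [-0.28  0.33  0.26  2.15 -0.13  0.68  1.69]
tau_nut -0.062 handle shaker deg 178.6 head centre [ 0.5689 -0.0289  0.1273] underside z 0.1024 F tool [0.1 4.1 1. ]
```

Emit:
jog_arm([
  [0, [0, 0.001, 0], [0, 0, 0]],
  [0, [0, 0.001, 0], [0, 0, 0]],
  [0, [0, 0.001, 0], [0, 0, 0]],
  [0, [0, 0, 0], [0, 0, 0]],
  [0, [0, 0, 0], [0, 0, 0]],
])

```text
clock: 10.58
tcp_pos: [0.4743, -0.0338, 0.1249]
orientation: [-1.57, -0.041, 0.04]
contact_force: [-1.9, 0.3, -1.9]
grip_width: 0.0205
```

```bash
python3 -c "
from h import *
nst()"
```

```text
t10.58 tcp [ 0.4743 -0.0338  0.1249] xyaw 2.96 tilt [0.01 0.  ] F [-1.9  0.3 -1.9] M [0.16 0.26 0.05] w 0.0205 q [-0.28  0.33  0.26  2.15 -0.13  0.68  1.7 ]
tau_nut 0.014 handle shaker deg 178.6 head centre [ 0.5692 -0.0289  0.1249] underside z 0.1000 F tool [-1.9  1.9  0.4]
```

Fully seated: the underside is at 0.100 and the disc is taking load. First clockwise stroke.

Emit:
jog_arm([
  [0, [0.0001, 0.0003, 0.0033], [0, 2, 0]],
  [0, [0.0001, 0, 0.0033], [0, 2, 0]],
  [0, [0.0001, 0, 0.0033], [0, 2, 0]],
  [0, [0.0001, 0, 0.0033], [0, 2, 0]],
  [0, [0.0001, 0, 0.0033], [0, 2, 0]],
])

```text
clock: 11.0
tcp_pos: [0.4748, -0.0172, 0.1247]
orientation: [-1.568, 0.098, -0.097]
contact_force: [-3.1, 2.3, 2.0]
grip_width: 0.0203
```

```bash
python3 -c "
from h import *
nst()"
```

```text
t11.00 tcp [ 0.4748 -0.0172  0.1247] xyaw -7.11 tilt [-0.03  0.01] F [-3.1  2.3  2. ] M [0.32 0.55 0.34] w 0.0203 q [-0.34  0.34  0.3   2.15 -0.15  0.68  1.5 ]
tau_nut 0.159 handle shaker deg 168.5 head centre [ 0.5691 -0.0289  0.1246] underside z 0.0997 F tool [-3.4 -2.   1.9]
```

Emit:
jog_arm([
  [0, [0.0001, 0, 0.0033], [0, 2, 0]],
  [0, [0.0001, 0, 0.0033], [0, 2, 0]],
  [0, [0.0001, 0, 0.0033], [0, 2, 0]],
  [0, [0.0001, 0, 0.0033], [0, 2, 0]],
  [0, [0.0001, 0, 0.0033], [0, 2, 0]],
])

```text
clock: 11.42
tcp_pos: [0.4781, -0.0008, 0.1247]
orientation: [-1.558, 0.235, -0.233]
contact_force: [-4.4, 2.1, 2.2]
grip_width: 0.0203
```

```bash
python3 -c "
from h import *
nst()"
```

```text
t11.42 tcp [ 0.4781 -0.0008  0.1247] xyaw -17.06 tilt [-0.07  0.  ] F [-4.4  2.1  2.2] M [0.38 0.66 0.37] w 0.0203 q [-0.41  0.34  0.33  2.15 -0.18  0.68  1.32]
tau_nut 0.294 handle shaker deg 158.5 head centre [ 0.5689 -0.0286  0.1246] underside z 0.0997 F tool [-4.8 -2.2  0.7]
```

Emit:
jog_arm([
  [0, [0.0001, 0, 0.005], [0, 3, 0]],
  [0, [0.0001, 0, 0.0066], [0, 4, 0]],
  [0, [0.0001, 0, 0.0066], [0, 4, 0]],
  [0, [0.0001, 0, 0.0066], [0, 4, 0]],
  [0, [0.0002, 0, 0.0066], [0, 4, 0]],
])

```text
clock: 11.83
tcp_pos: [0.4922, 0.0279, 0.1248]
orientation: [-1.513, 0.494, -0.493]
contact_force: [-1.6, 2.2, 0.7]
grip_width: 0.0204
```

```bash
python3 -c "
from h import *
nst()"
```

```text
t11.83 tcp [0.4922 0.0279 0.1248] xyaw -36.13 tilt [-0.04  0.03] F [-1.6  2.2  0.7] M [0.47 0.4  0.38] w 0.0204 q [-0.52  0.37  0.41  2.12 -0.23  0.69  0.98]
tau_nut 0.301 handle shaker deg 139.5 head centre [ 0.5689 -0.0281  0.1247] underside z 0.0998 F tool [-2.6 -0.7  0.9]
```

Emit:
jog_arm([
  [0, [0.0002, 0, 0.0066], [0, 4, 0]],
  [0, [0.0002, 0, 0.0066], [0, 4, 0]],
  [0, [0.0002, 0, 0.0066], [0, 4, 0]],
  [0, [0.0002, 0, 0.0066], [0, 4, 0]],
  [0, [0.0002, 0, 0.0066], [0, 4, 0]],
])

```text
clock: 12.25
tcp_pos: [0.5161, 0.0513, 0.1248]
orientation: [-1.431, 0.763, -0.763]
contact_force: [-1.8, 2.2, -0.1]
grip_width: 0.0202
```

```bash
python3 -c "
from h import *
nst()"; python3 look.py side s6
```

```text
t12.25 tcp [0.5161 0.0513 0.1248] xyaw -56.10 tilt [-0.05  0.06] F [-1.8  2.2 -0.1] M [0.53 0.2  0.41] w 0.0202 q [-0.61  0.42  0.49  2.06 -0.3   0.72  0.66]
tau_nut 0.439 handle shaker deg 119.5 head centre [ 0.5691 -0.0275  0.1247] underside z 0.0998 F tool [-2.8  0.1 -0.3]
```

View pics/s6.png

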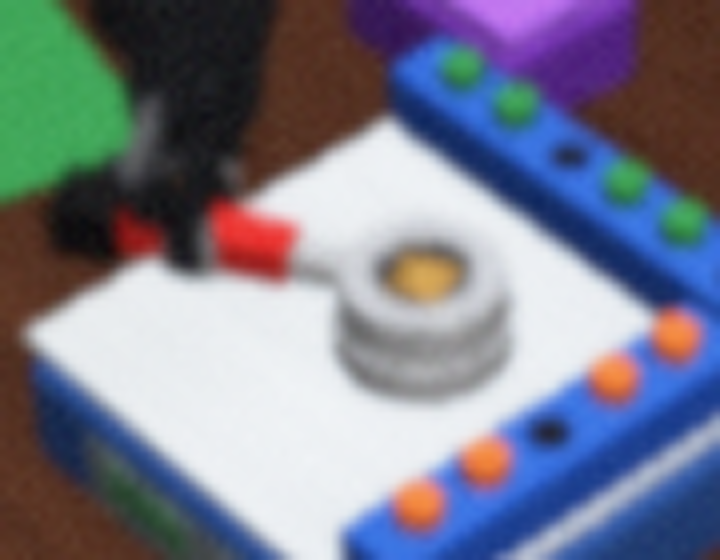

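The side view shows the head flush on the disc with the brass dome visible in the ring. I'll carry on with the stroke.

Emit:
jog_arm([
  [0, [0.0002, 0, 0.0066], [0, 4, 0]],
  [0, [0.0002, 0, 0.0066], [0, 4, 0]],
  [0, [0.0002, 0, 0.0066], [0, 4, 0]],
  [0, [0.0002, 0, 0.0066], [0, 4, 0]],
  [0, [0.0002, 0, 0.0066], [0, 4, 0]],
])

```text
clock: 12.72
tcp_pos: [0.5465, 0.065, 0.1249]
orientation: [-1.313, 1.027, -1.027]
contact_force: [0.3, 5.0, -1.3]
grip_width: 0.0201
```

```bash
python3 -c "
from h import *
nst()"
```

```text
t12.72 tcp [0.5465 0.065  0.1249] xyaw -75.99 tilt [-0.07  0.08] F [ 0.3  5.  -1.3] M [ 0.77 -0.    0.41] w 0.0201 q [-0.67  0.49  0.57  1.99 -0.37  0.76  0.36]
tau_nut 0.264 handle shaker deg 99.6 head centre [ 0.5694 -0.0272  0.1247] underside z 0.0998 F tool [-4.7  1.3  1.5]
```

Emit:
jog_arm([
  [0, [0.0002, 0, 0.0066], [0, 4, 0]],
  [0, [0.0002, 0, 0.0066], [0, 4, 0]],
  [0, [0.0002, 0, 0.0066], [0, 4, 0]],
  [0, [0.0002, 0, 0.0066], [0, 4, 0]],
  [0, [0.0002, 0, 0.0066], [0, 4, 0]],
])

```text
clock: 13.13
tcp_pos: [0.5798, 0.0676, 0.1249]
orientation: [-1.155, 1.285, -1.285]
contact_force: [0.5, 3.5, 0.3]
grip_width: 0.0204
```

```bash
python3 -c "
from h import *
nst()"
```

```text
t13.13 tcp [0.5798 0.0676 0.1249] xyaw -95.98 tilt [-0.12  0.11] F [0.5 3.5 0.3] M [ 0.77 -0.23  0.44] w 0.0204 q [-0.71  0.56  0.65  1.92 -0.46  0.81  0.09]
tau_nut 0.429 handle shaker deg 79.6 head centre [ 0.5699 -0.0269  0.1248] underside z 0.0999 F tool [-3.6 -0.3  0.1]
```

Emit:
jog_arm([
  [0, [0.0002, 0, 0.0066], [0, 4, 0]],
  [0, [0.0002, 0, 0.0066], [0, 4, 0]],
  [0, [0.0002, 0, 0.0066], [0, 4, 0]],
  [0, [0, 0, 0], [0, 0, 0]],
])

```text
clock: 13.47
tcp_pos: [0.5999, 0.0635, 0.1249]
orientation: [-1.04, 1.436, -1.437]
contact_force: [2.2, 5.3, -0.2]
grip_width: 0.02
```

```bash
python3 -c "
from h import *
nst()"; python3 look.py top t7
```

```text
t13.47 tcp [0.5999 0.0635 0.1249] xyaw -108.03 tilt [-0.14  0.12] F [ 2.2  5.3 -0.2] M [ 1.14 -0.32  0.23] w 0.0200 q [-0.71  0.6   0.7   1.88 -0.51  0.85 -0.07]
tau_nut 0.187 handle shaker deg 67.6 head centre [ 0.5705 -0.0268  0.1247] underside z 0.0998 F tool [-5.7  0.2  0.4]
```

Emit:
jog_arm([
  [0, [0.0001, 0, -0.0033], [0, -2, 0]],
  [0, [0.0002, 0, -0.0066], [0, -4, 0]],
  [0, [0.0002, 0, -0.0066], [0, -4, 0]],
  [0, [0.0002, 0, -0.0066], [0, -4, 0]],
  [0, [0.0002, 0, -0.0066], [0, -4, 0]],
])

```text
clock: 13.93
tcp_pos: [0.5696, 0.068, 0.1251]
orientation: [-1.209, 1.204, -1.205]
contact_force: [1.6, 3.8, -0.6]
grip_width: 0.0198
```

```bash
python3 -c "
from h import *
nst()"
```

```text
t13.93 tcp [0.5696 0.068  0.1251] xyaw -89.66 tilt [-0.1   0.16] F [ 1.6  3.8 -0.6] M [ 0.83 -0.29  0.03] w 0.0198 q [-0.7   0.53  0.62  1.94 -0.43  0.8   0.17]
tau_nut -0.121 handle shaker deg 85.9 head centre [ 0.5701 -0.027   0.1249] underside z 0.1000 F tool [-3.8  0.6  1.6]
```

View pics/t7.png

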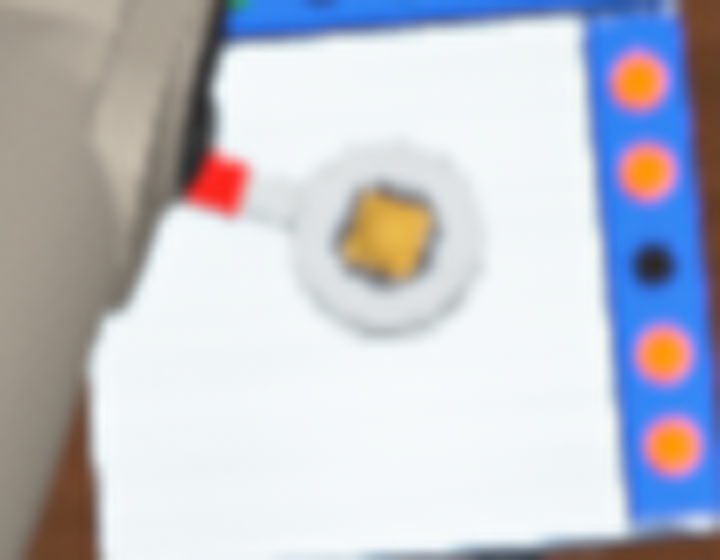

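The nut has turned along; it now sits at about -25° mod 90 in the view. The ratchet slips on the return with light drag. I'll keep swinging back.

Emit:
jog_arm([
  [0, [0.0001, 0, -0.0066], [0, -4, 0]],
  [0, [0.0001, 0, -0.0066], [0, -4, 0]],
  [0, [0.0001, 0, -0.0066], [0, -4, 0]],
  [0, [0.0002, 0, -0.0066], [0, -4, 0]],
  [0, [0.0002, 0, -0.0066], [0, -4, 0]],
  [0, [0.0002, 0, -0.0066], [0, -4, 0]],
])

```text
clock: 14.43
tcp_pos: [0.5303, 0.0594, 0.1249]
orientation: [-1.379, 0.89, -0.892]
contact_force: [0.5, 2.1, -0.9]
grip_width: 0.0199
```

```bash
python3 -c "
from h import *
nst()"
```

```text
t14.43 tcp [0.5303 0.0594 0.1249] xyaw -65.69 tilt [-0.02  0.1 ] F [ 0.5  2.1 -0.9] M [ 0.52 -0.07  0.04] w 0.0199 q [-0.64  0.45  0.53  2.03 -0.33  0.74  0.51]
tau_nut -0.084 handle shaker deg 109.9 head centre [ 0.5694 -0.0272  0.1249] underside z 0.1000 F tool [-1.7  0.9  1.3]
```

Emit:
jog_arm([
  [0, [0.0002, 0, -0.0066], [0, -4, 0]],
  [0, [0.0002, 0, -0.0066], [0, -4, 0]],
  [0, [0.0002, 0, -0.0066], [0, -4, 0]],
  [0, [0.0002, 0, -0.0066], [0, -4, 0]],
  [0, [0.0002, 0, -0.0066], [0, -4, 0]],
  [0, [0.0002, 0, -0.0066], [0, -4, 0]],
  [0, [0.0002, 0, -0.0066], [0, -4, 0]],
  [0, [0.0002, 0, -0.0066], [0, -4, 0]],
])

```text
clock: 15.1
tcp_pos: [0.4901, 0.0251, 0.1248]
orientation: [-1.52, 0.46, -0.462]
contact_force: [1.4, 0.7, -1.6]
grip_width: 0.0202
```

```bash
python3 -c "
from h import *
nst()"
```

```text
t15.10 tcp [0.4901 0.0251 0.1248] xyaw -33.74 tilt [0.06 0.06] F [ 1.4  0.7 -1.6] M [ 0.22 -0.09 -0.02] w 0.0202 q [-0.51  0.37  0.4   2.12 -0.22  0.69  1.02]
tau_nut -0.150 handle shaker deg 141.9 head centre [ 0.5691 -0.0277  0.1249] underside z 0.1000 F tool [0.8 1.6 1.4]
```

Emit:
jog_arm([
  [0, [0.0002, 0, -0.0066], [0, -4, 0]],
  [0, [0.0002, 0, -0.0066], [0, -4, 0]],
  [0, [0.0002, 0, -0.0066], [0, -4, 0]],
  [0, [0.0002, 0, -0.0066], [0, -4, 0]],
  [0, [0.0002, 0, -0.0066], [0, -4, 0]],
  [0, [0.0002, 0, -0.0066], [0, -4, 0]],
  [0, [0.0002, 0, -0.0066], [0, -4, 0]],
  [0, [0.0002, 0, -0.0066], [0, -4, 0]],
  [0, [0.0002, 0, -0.0066], [0, -4, 0]],
  [0, [0, 0, 0], [0, 0, 0]],
])

```text
clock: 15.93
tcp_pos: [0.4737, -0.0324, 0.1248]
orientation: [-1.571, -0.029, 0.027]
contact_force: [0.2, 0.3, -2.5]
grip_width: 0.0203
```

```bash
python3 -c "
from h import *
nst()"; python3 look.py top t8
```

```text
t15.93 tcp [ 0.4737 -0.0324  0.1248] xyaw 2.06 tilt [ 0.07 -0.03] F [ 0.2  0.3 -2.5] M [0.14 0.08 0.06] w 0.0203 q [-0.28  0.33  0.26  2.15 -0.13  0.67  1.68]
tau_nut 0.033 handle shaker deg 177.7 head centre [ 0.5687 -0.029   0.1249] underside z 0.1000 F tool [0.2 2.5 0.3]
```

View pics/t8.png

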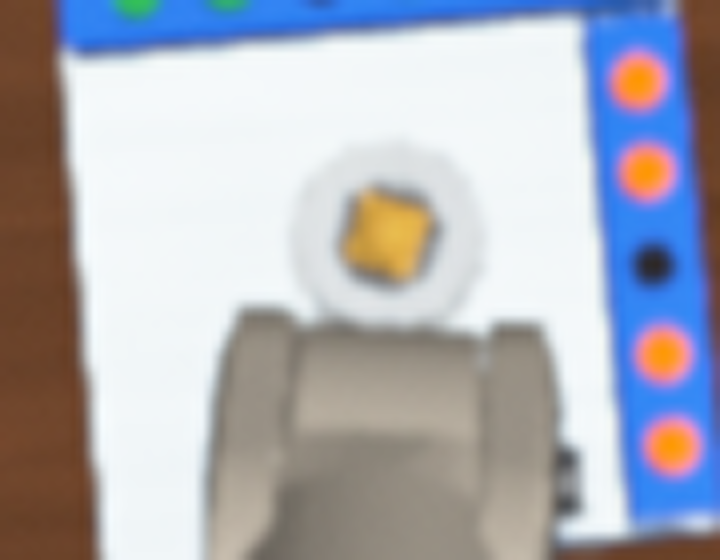

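Nut unchanged by the return swing. Second clockwise stroke, feeling for the stop.

Emit:
jog_arm([
  [0, [0.0001, 0, 0.0033], [0, 2, 0]],
  [0, [0.0001, 0, 0.005], [0, 3, 0]],
  [0, [0.0001, 0, 0.005], [0, 3, 0]],
  [0, [0.0001, 0, 0.005], [0, 3, 0]],
  [0, [0.0001, 0, 0.005], [0, 3, 0]],
  [0, [0.0001, 0, 0.005], [0, 3, 0]],
  [0, [0.0001, 0, 0.005], [0, 3, 0]],
])

```text
clock: 16.57
tcp_pos: [0.4788, 0.0019, 0.1248]
orientation: [-1.557, 0.249, -0.252]
contact_force: [1.7, -2.9, -2.4]
grip_width: 0.0201
```

```bash
python3 -c "
from h import *
nst()"
```

```text
t16.57 tcp [0.4788 0.0019 0.1248] xyaw -18.29 tilt [ 0.11 -0.02] F [ 1.7 -2.9 -2.4] M [-0.56 -0.35  0.06] w 0.0201 q [-0.42  0.34  0.34  2.15 -0.18  0.68  1.29]
tau_nut 0.265 handle shaker deg 157.3 head centre [ 0.569 -0.028  0.125] underside z 0.1001 F tool [ 2.5  2.4 -2.2]
```

Emit:
jog_arm([
  [0, [0.0001, 0, 0.005], [0, 3, 0]],
  [0, [0.0001, 0, 0.005], [0, 3, 0]],
  [0, [0.0001, 0, 0.005], [0, 3, 0]],
  [0, [0.0001, 0, 0.005], [0, 3, 0]],
])

```text
clock: 16.9
tcp_pos: [0.4869, 0.0201, 0.1248]
orientation: [-1.531, 0.412, -0.416]
contact_force: [2.1, -3.1, -2.5]
grip_width: 0.0202
```

```bash
python3 -c "
from h import *
nst()"; python3 look.py top t9
```

```text
t16.90 tcp [0.4869 0.0201 0.1248] xyaw -30.28 tilt [0.13 0.01] F [ 2.1 -3.1 -2.5] M [-0.64 -0.44  0.14] w 0.0202 q [-0.49  0.36  0.38  2.13 -0.21  0.68  1.08]
tau_nut 0.289 handle shaker deg 145.3 head centre [ 0.569  -0.0278  0.125 ] underside z 0.1001 F tool [ 3.4  2.5 -1.6]
```

View pics/t9.png

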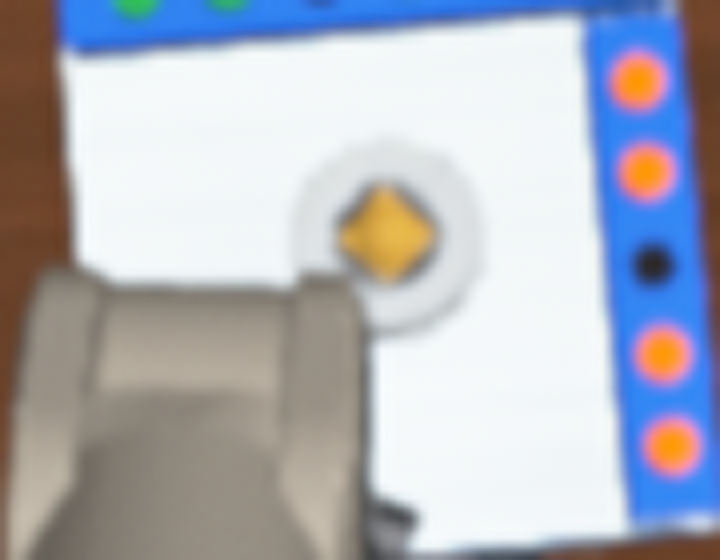

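Emit:
jog_arm([
  [0, [0, 0.0003, 0.005], [0, 3, 0]],
  [0, [0, 0, 0.005], [0, 3, 0]],
  [0, [0.0001, 0, 0.005], [0, 3, 0]],
  [0, [0.0001, 0, 0.005], [0, 3, 0]],
  [0, [0.0001, 0, 0.005], [0, 3, 0]],
  [0, [0.0001, 0, 0.005], [0, 3, 0]],
])

```text
clock: 17.45
tcp_pos: [0.5057, 0.0433, 0.1247]
orientation: [-1.469, 0.655, -0.659]
contact_force: [2.6, -3.1, -0.5]
grip_width: 0.0203
```

```bash
python3 -c "
from h import *
nst()"
```

```text
t17.45 tcp [0.5057 0.0433 0.1247] xyaw -48.17 tilt [0.13 0.07] F [ 2.6 -3.1 -0.5] M [-0.72 -0.46  0.27] w 0.0203 q [-0.58  0.4   0.45  2.09 -0.26  0.71  0.78]
tau_nut 0.282 handle shaker deg 127.4 head centre [ 0.569  -0.0274  0.1249] underside z 0.1000 F tool [ 4.1  0.5 -0.1]
```

Emit:
jog_arm([
  [0, [0.0001, 0, 0.0033], [0, 2, 0]],
  [0, [0.0001, 0, 0.0033], [0, 2, 0]],
  [0, [0, 0, 0], [0, 0, 0]],
])

```text
clock: 17.7
tcp_pos: [0.5109, 0.0478, 0.1246]
orientation: [-1.452, 0.707, -0.711]
contact_force: [2.7, -3.5, 1.4]
grip_width: 0.02
```

```bash
python3 -c "
from h import *
nst()"
```

```text
t17.70 tcp [0.5109 0.0478 0.1246] xyaw -52.08 tilt [0.12 0.07] F [ 2.7 -3.5  1.4] M [-0.63 -0.49  0.13] w 0.0200 q [-0.59  0.41  0.47  2.08 -0.28  0.71  0.71]
tau_nut 0.131 handle shaker deg 123.5 head centre [ 0.5693 -0.0271  0.1248] underside z 0.0999 F tool [ 4.4 -1.4  0. ]
```

Emit:
jog_arm([
  [0, [0, 0, 0.0033], [0, 2, 0]],
  [0, [0, 0, 0.0033], [0, 2, 0]],
])

```text
clock: 17.87
tcp_pos: [0.5159, 0.0515, 0.1247]
orientation: [-1.432, 0.76, -0.764]
contact_force: [3.1, -3.5, -0.4]
grip_width: 0.0202
```

```bash
python3 -c "
from h import *
nst()"
```

```text
t17.87 tcp [0.5159 0.0515 0.1247] xyaw -56.04 tilt [0.1  0.09] F [ 3.1 -3.5 -0.4] M [-0.74 -0.58  0.37] w 0.0202 q [-0.61  0.42  0.49  2.07 -0.29  0.72  0.65]
tau_nut 0.317 handle shaker deg 119.6 head centre [ 0.569  -0.0273  0.1249] underside z 0.1000 F tool [4.6 0.4 0.6]
```

Emit:
jog_arm([
  [0, [0, 0, 0.0033], [0, 2, 0]],
  [0, [0, 0, 0.0017], [0, 1, 0]],
])

```text
clock: 18.03
tcp_pos: [0.5201, 0.0542, 0.1246]
orientation: [-1.417, 0.801, -0.805]
contact_force: [2.5, -4.2, 0.9]
grip_width: 0.02
```

```bash
python3 -c "
from h import *
nst()"
```

```text
t18.03 tcp [0.5201 0.0542 0.1246] xyaw -59.05 tilt [0.1  0.08] F [ 2.5 -4.2  0.9] M [-0.84 -0.59  0.34] w 0.0200 q [-0.62  0.43  0.5   2.06 -0.3   0.72  0.61]
tau_nut 0.338 handle shaker deg 116.6 head centre [ 0.569  -0.0272  0.1248] underside z 0.0999 F tool [ 4.9 -0.9 -0. ]
```

Emit:
jog_arm([
  [0, [0, 0, 0.0025], [0, 1.5, 0]],
  [0, [0, 0, 0.0017], [0, 1, 0]],
])

```text
clock: 18.2
tcp_pos: [0.5238, 0.0563, 0.1246]
orientation: [-1.403, 0.835, -0.838]
contact_force: [3.7, -4.2, -0.3]
grip_width: 0.0203
```

```bash
python3 -c "
from h import *
nst()"
```

```text
t18.20 tcp [0.5238 0.0563 0.1246] xyaw -61.58 tilt [0.09 0.09] F [ 3.7 -4.2 -0.3] M [-0.97 -0.7   0.49] w 0.0203 q [-0.63  0.44  0.51  2.05 -0.31  0.73  0.57]
tau_nut 0.367 handle shaker deg 114.0 head centre [ 0.569  -0.0272  0.1248] underside z 0.0999 F tool [5.4 0.3 1.3]
```

Emit:
jog_arm([
  [0, [0.0004, 0, 0.0017], [0, 1, 0]],
  [0, [0.0003, 0, 0.0017], [0, 1, 0]],
])

```text
clock: 18.37
tcp_pos: [0.5267, 0.0579, 0.1246]
orientation: [-1.392, 0.862, -0.864]
contact_force: [2.4, -1.9, 3.7]
grip_width: 0.0202
```

```bash
python3 -c "
from h import *
nst()"
```

```text
t18.37 tcp [0.5267 0.0579 0.1246] xyaw -63.57 tilt [0.02 0.06] F [ 2.4 -1.9  3.7] M [-0.59 -0.48  0.53] w 0.0202 q [-0.64  0.44  0.52  2.04 -0.32  0.73  0.54]
tau_nut 0.411 handle shaker deg 112.0 head centre [ 0.569  -0.0272  0.1246] underside z 0.0997 F tool [ 2.8 -3.7  1.3]
```

Emit:
jog_arm([
  [0, [0.0002, 0, 0.0017], [0, 1, 0]],
  [0, [0, 0, 0.0017], [0, 1, 0]],
])

```text
clock: 18.53
tcp_pos: [0.5297, 0.0594, 0.1245]
orientation: [-1.38, 0.889, -0.89]
contact_force: [1.2, -3.0, 4.9]
grip_width: 0.02
```

```bash
python3 -c "
from h import *
nst()"; python3 look.py top t10
```

```text
t18.53 tcp [0.5297 0.0594 0.1245] xyaw -65.59 tilt [0.   0.05] F [ 1.2 -3.   4.9] M [-0.64 -0.5   0.54] w 0.0200 q [-0.64  0.45  0.52  2.03 -0.33  0.74  0.51]
tau_nut 0.553 handle shaker deg 110.0 head centre [ 0.569  -0.0272  0.1245] underside z 0.0996 F tool [ 3.2 -4.9 -0.1]
```

View pics/t10.png

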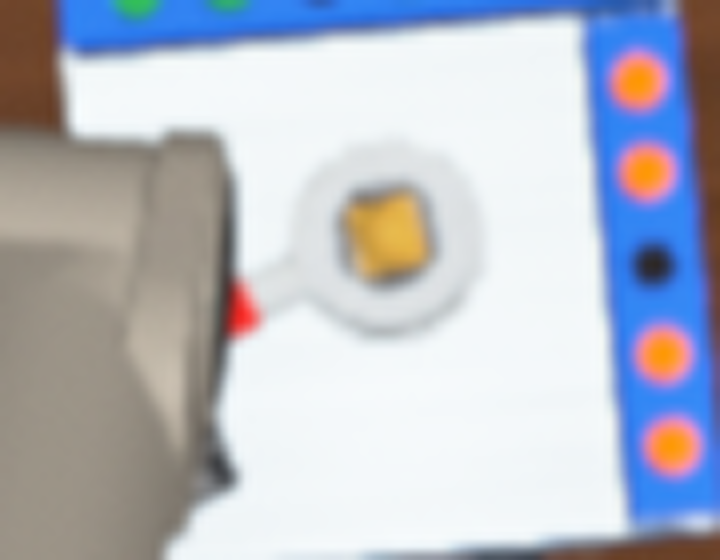

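Emit:
jog_arm([
  [0, [0, -0.0003, 0], [0, 0, 0]],
])

```text
clock: 18.67
tcp_pos: [0.5298, 0.0594, 0.1247]
orientation: [-1.381, 0.889, -0.89]
contact_force: [3.7, -2.2, 0.8]
grip_width: 0.0202
```

```bash
python3 -c "
from h import *
nst()"
```

```text
t18.67 tcp [0.5298 0.0594 0.1247] xyaw -65.54 tilt [0.01 0.06] F [ 3.7 -2.2  0.8] M [-0.48 -0.83  0.48] w 0.0202 q [-0.64  0.45  0.52  2.03 -0.33  0.74  0.51]
tau_nut 0.249 handle shaker deg 110.1 head centre [ 0.5691 -0.0271  0.1247] underside z 0.0998 F tool [ 3.5 -0.8  2.5]
```

Emit:
jog_arm([
  [0, [0, 0, 0.0013], [0, 0.8, 0]],
])

```text
clock: 18.75
tcp_pos: [0.5307, 0.0598, 0.1246]
orientation: [-1.376, 0.899, -0.9]
contact_force: [2.6, -1.9, 1.2]
grip_width: 0.0203
```

```bash
python3 -c "
from h import *
nst()"
```

```text
t18.75 tcp [0.5307 0.0598 0.1246] xyaw -66.32 tilt [0.01 0.04] F [ 2.6 -1.9  1.2] M [-0.49 -0.82  0.56] w 0.0203 q [-0.64  0.45  0.53  2.03 -0.33  0.74  0.5 ]
tau_nut 0.409 handle shaker deg 109.3 head centre [ 0.5689 -0.0272  0.1246] underside z 0.0997 F tool [ 2.8 -1.2  1.6]
```

Emit:
jog_arm([
  [0, [0, 0, 0.0017], [0, 1, 0]],
])

```text
clock: 18.83
tcp_pos: [0.5323, 0.0605, 0.1246]
orientation: [-1.37, 0.913, -0.914]
contact_force: [3.6, -2.5, 2.8]
grip_width: 0.02
```

```bash
python3 -c "
from h import *
nst()"
```

```text
t18.83 tcp [0.5323 0.0605 0.1246] xyaw -67.38 tilt [0.01 0.04] F [ 3.6 -2.5  2.8] M [-0.57 -0.71  0.63] w 0.0200 q [-0.65  0.46  0.53  2.03 -0.34  0.74  0.48]
tau_nut 0.411 handle shaker deg 108.2 head centre [ 0.5689 -0.0272  0.1246] underside z 0.0997 F tool [ 3.7 -2.8  2.3]
```

Emit:
jog_arm([
  [0, [0, 0, 0], [0, 0, 0]],
])

```text
clock: 18.92
tcp_pos: [0.5325, 0.0606, 0.1246]
orientation: [-1.37, 0.913, -0.914]
contact_force: [3.7, -2.2, 3.3]
grip_width: 0.02
```

```bash
python3 -c "
from h import *
nst()"
```

```text
t18.92 tcp [0.5325 0.0606 0.1246] xyaw -67.39 tilt [0.01 0.04] F [ 3.7 -2.2  3.3] M [-0.45 -0.92  0.52] w 0.0200 q [-0.65  0.46  0.53  2.03 -0.34  0.74  0.48]
tau_nut 0.274 handle shaker deg 108.2 head centre [ 0.569  -0.0271  0.1246] underside z 0.0997 F tool [ 3.5 -3.3  2.5]
```

Emit:
jog_arm([
  [0, [0, 0, 0.0017], [0, 1, 0]],
])

```text
clock: 19.0
tcp_pos: [0.5336, 0.0611, 0.1246]
orientation: [-1.364, 0.926, -0.926]
contact_force: [3.6, -2.9, 3.3]
grip_width: 0.0202
```

```bash
python3 -c "
from h import *
nst()"
```

```text
t19.00 tcp [0.5336 0.0611 0.1246] xyaw -68.34 tilt [-0.    0.01] F [ 3.6 -2.9  3.3] M [-0.59 -0.75  0.76] w 0.0202 q [-0.65  0.46  0.53  2.02 -0.34  0.75  0.47]
tau_nut 0.542 handle shaker deg 107.3 head centre [ 0.5687 -0.0272  0.1246] underside z 0.0997 F tool [ 4.  -3.3  2.3]
```

Emit:
jog_arm([
  [0, [0, 0, 0.0017], [0, 1, 0]],
])

```text
clock: 19.08
tcp_pos: [0.5352, 0.0617, 0.1245]
orientation: [-1.358, 0.94, -0.94]
contact_force: [3.4, -1.7, 4.3]
grip_width: 0.0202
```

```bash
python3 -c "
from h import *
nst()"
```

```text
t19.08 tcp [0.5352 0.0617 0.1245] xyaw -69.40 tilt [-0.   -0.01] F [ 3.4 -1.7  4.3] M [-0.63 -0.63  0.83] w 0.0202 q [-0.65  0.46  0.54  2.02 -0.34  0.75  0.45]
tau_nut 0.589 handle shaker deg 106.2 head centre [ 0.5686 -0.0272  0.1245] underside z 0.0996 F tool [ 2.8 -4.3  2.5]
```

Emit:
jog_arm([
  [0, [0, 0, 0], [0, 0, 0]],
])

```text
clock: 19.17
tcp_pos: [0.5353, 0.0618, 0.1245]
orientation: [-1.358, 0.94, -0.94]
contact_force: [2.8, -2.2, 4.3]
grip_width: 0.0202
```

```bash
python3 -c "
from h import *
nst()"; python3 look.py top t11
```

```text
t19.17 tcp [0.5353 0.0618 0.1245] xyaw -69.39 tilt [ 0.01 -0.01] F [ 2.8 -2.2  4.3] M [-0.64 -0.7   0.72] w 0.0202 q [-0.65  0.46  0.54  2.02 -0.34  0.75  0.45]
tau_nut 0.543 handle shaker deg 106.2 head centre [ 0.5688 -0.0271  0.1245] underside z 0.0996 F tool [ 3.  -4.3  1.9]
```

View pics/t11.png

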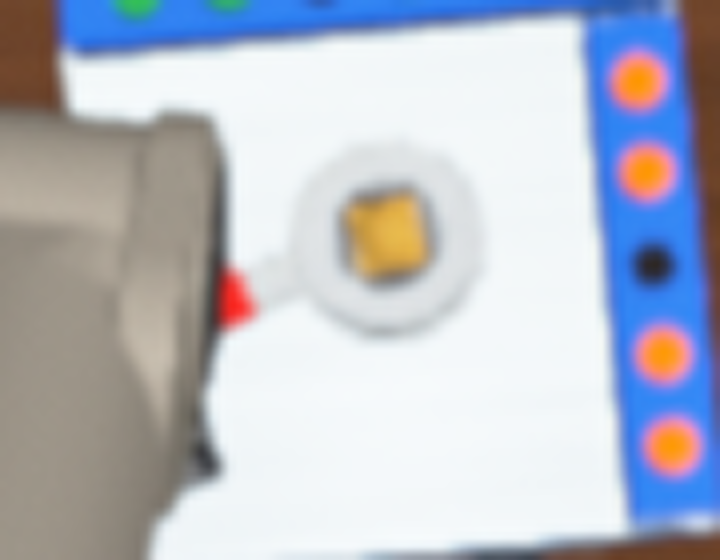

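The moment climbed and now holds statically at about 0.54 N m, while the nut stays put in the view (t10 against t11). That is the stop. I'll unload with a small back-swing and lift off.

Emit:
jog_arm([
  [0, [0.0002, 0, -0.0033], [0, -2, 0]],
  [0, [0.0001, -0.0003, -0.0033], [0, -2, 0]],
  [0, [0.0001, 0, -0.0017], [0, -1, 0]],
  [0, [0, 0, 0], [0, 0, 0]],
])

```text
clock: 19.55
tcp_pos: [0.5276, 0.0584, 0.1248]
orientation: [-1.388, 0.873, -0.873]
contact_force: [4.0, -1.1, 0.3]
grip_width: 0.0197
```

```bash
python3 -c "
from h import *
nst()"
```

```text
t19.55 tcp [0.5276 0.0584 0.1248] xyaw -64.33 tilt [-0.02  0.04] F [ 4.  -1.1  0.3] M [-0.18 -0.97  0.49] w 0.0197 q [-0.64  0.45  0.52  2.04 -0.32  0.74  0.53]
tau_nut 0.186 handle shaker deg 111.3 head centre [ 0.5688 -0.0272  0.1247] underside z 0.0998 F tool [ 2.7 -0.3  3.2]
```

Emit:
jog_arm([
  [0, [0, -0.002, 0], [0, 0, 0]],
  [0, [0, -0.002, 0], [0, 0, 0]],
  [0, [0, -0.002, 0], [0, 0, 0]],
])

```text
clock: 19.8
tcp_pos: [0.5272, 0.0585, 0.13]
orientation: [-1.389, 0.874, -0.873]
contact_force: [7.7, -1.1, -9.5]
grip_width: 0.0202
```

```bash
python3 -c "
from h import *
nst()"
```

```text
t19.80 tcp [0.5272 0.0585 0.13  ] xyaw -64.37 tilt [-0.02 -0.05] F [ 7.7 -1.1 -9.5] M [ 0.36 -1.29  0.68] w 0.0202 q [-0.64  0.44  0.52  2.03 -0.32  0.75  0.52]
tau_nut 0.063 handle shaker deg 111.2 head centre [ 0.5683 -0.0271  0.1299] underside z 0.1050 F tool [4.4 9.5 6.5]
```

Emit:
jog_arm([
  [0, [0.0005, 0, 0.001], [0, 0, 0]],
  [0, [0, 0, 0], [0, 0, 0]],
])

```text
clock: 19.97
tcp_pos: [0.5277, 0.0586, 0.1299]
orientation: [-1.389, 0.876, -0.872]
contact_force: [3.8, 0.3, -5.3]
grip_width: 0.0207
```

```bash
python3 -c "
from h import *
nst()"
```

```text
t19.97 tcp [0.5277 0.0586 0.1299] xyaw -64.38 tilt [-0.07 -0.13] F [ 3.8  0.3 -5.3] M [ 0.37 -0.72  0.46] w 0.0207 q [-0.64  0.44  0.52  2.03 -0.32  0.75  0.52]
tau_nut 0.119 handle shaker deg 111.2 head centre [ 0.5688 -0.027   0.1298] underside z 0.1049 F tool [1.4 5.3 3.6]
```

Relieved. A little more in the same direction, then up.

Emit:
jog_arm([
  [0, [0.0003, 0, 0.0008], [0, 0, 0]],
  [0, [0, -0.002, 0], [0, 0, 0]],
  [0, [0, -0.003, 0], [0, 0, 0]],
  [0, [0, 0, 0], [0, 0, 0]],
])

```text
clock: 20.3
tcp_pos: [0.5286, 0.0584, 0.1359]
orientation: [-1.389, 0.876, -0.872]
contact_force: [-0.8, 1.1, -3.4]
grip_width: 0.0203
```

```bash
python3 -c "
from h import *
nst()"
```

```text
t20.30 tcp [0.5286 0.0584 0.1359] xyaw -64.39 tilt [-0.08 -0.09] F [-0.8  1.1 -3.4] M [ 0.46  0.23 -0.03] w 0.0203 q [-0.65  0.43  0.53  2.03 -0.31  0.76  0.52]
tau_nut -0.005 handle shaker deg 111.2 head centre [ 0.5697 -0.0273  0.1357] underside z 0.1108 F tool [-1.3  3.4 -0.2]
```

Emit:
jog_arm([
  [0, [0, -0.003, 0], [0, 0, 0]],
  [0, [0, -0.004, 0], [0, 0, 0]],
  [0, [0, -0.005, 0], [0, 0, 0]],
  [0, [0, -0.01, 0], [0, 0, 0]],
  [0, [0, -0.02, 0], [0, 0, 0]],
  [0, [0, -0.025, 0], [0, 0, 0]],
  [0, [0, 0, 0], [0, 0, 0]],
])

```text
clock: 20.88
tcp_pos: [0.5324, 0.0578, 0.2076]
orientation: [-1.382, 0.869, -0.878]
contact_force: [2.1, -0.9, -2.2]
grip_width: 0.0202
```

```bash
python3 ring.py r12; python3 - <<'E'
from h import *
o,M=st(); y=np.radians(-13.75); ex=np.array([np.cos(y),np.sin(y),0]); ez=np.array([-ex[1],ex[0],0])
d=np.array([.4265,.3603,0])-o["tcp_pos"]; print("tool shift now x,z",M.T@d)
E
```

```text
t20.88 tcp [0.5324 0.0578 0.2076] xyaw -64.40 tilt [0.08 0.42] F [ 2.1 -0.9 -2.2] M [ 0.24 -0.04  0.03] w 0.0202 q [-0.7   0.33  0.59  1.97 -0.23  0.9   0.45]
socket in tool x,z,r [0.0951666  0.00016699 0.03388997] world [ 0.57362869 -0.0279195   0.20776322] median depth z 0.20653510717266066
t20.93 tcp [0.5314 0.0581 0.2057] xyaw -64.37 tilt [0.04 0.33] F [ 0.5  0.7 -4. ] M [0.26 0.12 0.04] w 0.0202 q [-0.7   0.33  0.58  1.97 -0.23  0.9   0.45]
tool shift now x,z [-0.3180009   0.20568302  0.03492205]
```

View pics/r12.png

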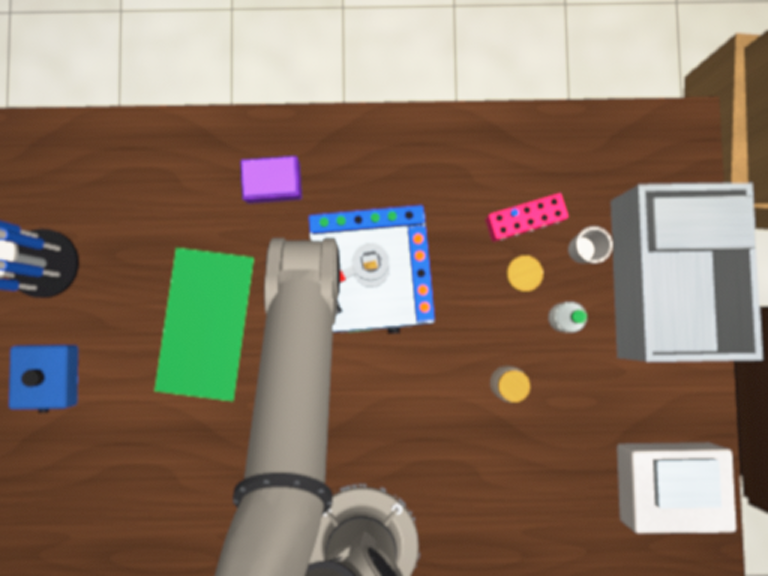

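Emit:
jog_arm([
  [0, [-0.02, 0, 0.002], [0, 0, 0]],
  [0, [-0.035, 0, 0.004], [0, 0, 0]],
  [0, [-0.035, 0, 0.004], [0, 0, 0]],
  [0, [-0.035, 0, 0.004], [0, 0, 0]],
  [0, [-0.035, 0, 0.004], [0, 0, 0]],
  [0, [-0.035, 0, 0.004], [0, 0, 0]],
  [0, [-0.035, 0, 0.004], [0, 0, 0]],
  [0, [-0.035, 0, 0.004], [0, 0, 0]],
  [0, [-0.033, 0, 0.004], [0, 0, 0]],
  [0, [-0.02, 0, 0.001], [0, 0, 0]],
])

```text
clock: 21.77
tcp_pos: [0.4211, 0.364, 0.2021]
orientation: [-1.389, 0.871, -0.869]
contact_force: [0.8, 1.5, -3.5]
grip_width: 0.0199
```

Emit:
jog_arm([
  [0, [0, 0, 0], [0, -6, 0]],
  [0, [0, 0, 0], [0, -6.5, 0]],
  [0, [0, 0, 0], [0, -6.5, 0]],
  [0, [0, 0, 0], [0, -6.5, 0]],
  [0, [0, 0, 0], [0, -6.5, 0]],
  [0, [0, 0, 0], [0, -6.5, 0]],
  [0, [0, 0, 0], [0, -6.5, 0]],
  [0, [0, 0, 0], [0, -5.7, 0]],
  [0, [0, 0, 0], [0, 0, 0]],
])

```text
clock: 22.52
tcp_pos: [0.423, 0.3594, 0.2021]
orientation: [-1.564, 0.185, -0.184]
contact_force: [0.1, 0.2, -3.9]
grip_width: 0.0203
```

```bash
python3 - <<'E'
from h import *
o,M=st(); d=np.array([.4265,.3603,.0288])-o["tcp_pos"]; print("tool shift",M.T@d)
f=grab("top"); save(f,"t13.png"); im=f["image"]; u,v=[int(a) for a in proj(f,[.57,-.028,.12])]
cv2.imwrite("pics/t13z.png",cv2.resize(im[v-25:v+25,u-30:u+30,::-1],None,fx=12,fy=12,interpolation=cv2.INTER_CUBIC))
E
```

```text
t22.52 tcp [0.423  0.3594 0.2021] xyaw -13.46 tilt [-0.05 -0.07] F [ 0.1  0.2 -3.9] M [0.02 0.25 0.  ] w 0.0203 q [-1.05  0.34  0.29  1.91 -0.12  0.91  0.63]
tool shift [0.00335282 0.17325765 0.0018859 ]
```

View pics/t13z.png

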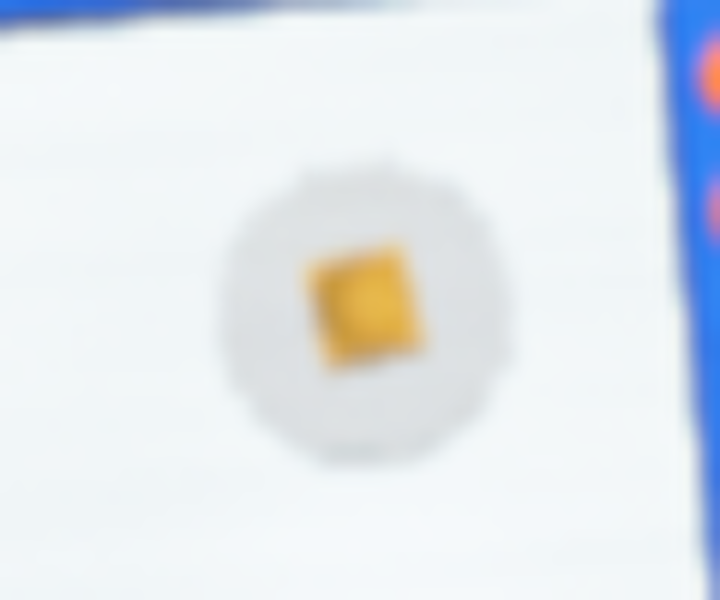

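Nut free-standing: its edges are at about +12° against about +4.6° for the shaker, so it has turned about 172.4°, or 3.01 rad. It is at the stop. Now I'll lay the wrench down.

Emit:
jog_arm([
  [0, [0.0034, 0.015, 0.0019], [0, 0.3, 0]],
  [0, [0, 0.03, 0], [0, 0, 0]],
  [0, [0, 0.03, 0], [0, 0, 0]],
  [0, [0, 0.03, 0], [0, 0, 0]],
  [0, [0, 0.03, 0], [0, 0, 0]],
  [0, [0, 0.02, 0], [0, 0, 0]],
  [0, [0, 0.01, 0], [0, 0, 0]],
  [0, [0, 0, 0], [0, 0, 0]],
  [0, [0, 0, 0], [0, 0, 0]],
])

```text
clock: 23.32
tcp_pos: [0.4274, 0.361, 0.038]
orientation: [-1.563, 0.192, -0.192]
contact_force: [0.5, -0.1, -3.0]
grip_width: 0.0202
```

```bash
python3 -c "
from h import *
st()"
```

```text
t23.32 tcp [0.4274 0.361  0.038 ] xyaw -14.02 tilt [ 0.01 -0.02] F [ 0.5 -0.1 -3. ] M [0.01 0.29 0.06] w 0.0202 q [-0.98  0.59  0.21  1.99 -0.22  0.58  0.71]
```

Emit:
jog_arm([
  [0, [0, 0.004, 0], [0, 0, 0]],
  [0, [0, 0.002, 0], [0, 0, 0]],
  [0, [0, 0.0015, 0], [0, 0, 0]],
  [0, [0, 0.001, 0], [0, 0, 0]],
  [0, [0, 0, 0], [0, 0, 0]],
])

```text
clock: 23.73
tcp_pos: [0.4273, 0.3612, 0.0296]
orientation: [-1.562, 0.191, -0.191]
contact_force: [-0.3, -0.3, -4.0]
grip_width: 0.0202
```

```bash
python3 -c "
from h import *
st()"
```

```text
t23.73 tcp [0.4273 0.3612 0.0296] xyaw -13.95 tilt [0.01 0.03] F [-0.3 -0.3 -4. ] M [0.13 0.29 0.02] w 0.0202 q [-0.97  0.6   0.21  1.99 -0.22  0.56  0.71]
```

Emit:
jog_arm([
  [0, [0, 0.0007, 0], [0, 0, 0]],
  [0, [0, 0.0005, 0], [0, 0, 0]],
  [0, [0, 0, 0], [0, 0, 0]],
])

```text
clock: 23.98
tcp_pos: [0.4273, 0.3613, 0.0288]
orientation: [-1.562, 0.191, -0.191]
contact_force: [-2.9, -1.6, 4.8]
grip_width: 0.0202
```

```bash
python3 -c "
from h import *
st()"
```

```text
t23.98 tcp [0.4273 0.3613 0.0288] xyaw -13.94 tilt [0.   0.04] F [-2.9 -1.6  4.8] M [-0.33  0.53 -0.06] w 0.0202 q [-0.97  0.6   0.21  1.99 -0.22  0.56  0.71]
```

On the mat. I'll release and retreat.

Emit:
jog_arm([
  [0.5, [0, 0, 0], [0, 0, 0]],
  [0.7, [0, 0, 0], [0, 0, 0]],
  [0.9, [0, 0, 0], [0, 0, 0]],
  [0.9, [0, 0, 0], [0, 0, 0]],
  [0.9, [0, 0, 0], [0, 0, 0]],
  [0.9, [0, 0, 0], [0, 0, 0]],
  [0.9, [0, -0.01, 0], [0, 0, 0]],
  [0.9, [0, -0.02, 0], [0, 0, 0]],
  [0.9, [0, -0.03, 0], [0, 0, 0]],
  [0.9, [0, -0.03, 0], [0, 0, 0]],
])

```text
clock: 24.82
tcp_pos: [0.4268, 0.3604, 0.1191]
orientation: [-1.564, 0.192, -0.19]
contact_force: [1.1, 0.6, -0.5]
grip_width: 0.0766
```

Emit:
jog_arm([
  [0.9, [-0.02, -0.03, 0.03], [0, 0, 0]],
  [0.9, [-0.02, -0.03, 0.03], [0, 0, 0]],
  [0.9, [-0.02, -0.03, 0.03], [0, 0, 0]],
  [0.9, [-0.02, 0, 0.03], [0, 0, 0]],
  [0.9, [-0.02, 0, 0.03], [0, 0, 0]],
  [0.9, [-0.02, 0, 0.03], [0, 0, 0]],
  [0.9, [0, 0, 0], [0, 0, 0]],
])

```text
clock: 25.4
tcp_pos: [0.352, 0.5613, 0.1988]
orientation: [-1.558, 0.185, -0.181]
contact_force: [-2.0, 0.3, -0.9]
grip_width: 0.0766
```

```bash
python3 - <<'E'
from h import *
st()
for n in("top","side"): f=grab(n); save(f,n+"14.png")
E
```

```text
t25.40 tcp [0.352  0.5613 0.1988] xyaw -13.36 tilt [-0.19  0.27] F [-2.   0.3 -0.9] M [0.03 0.11 0.03] w 0.0766 q [-1.28  0.51  0.25  1.65 -0.15  0.99  0.36]
```

View pics/top14.png

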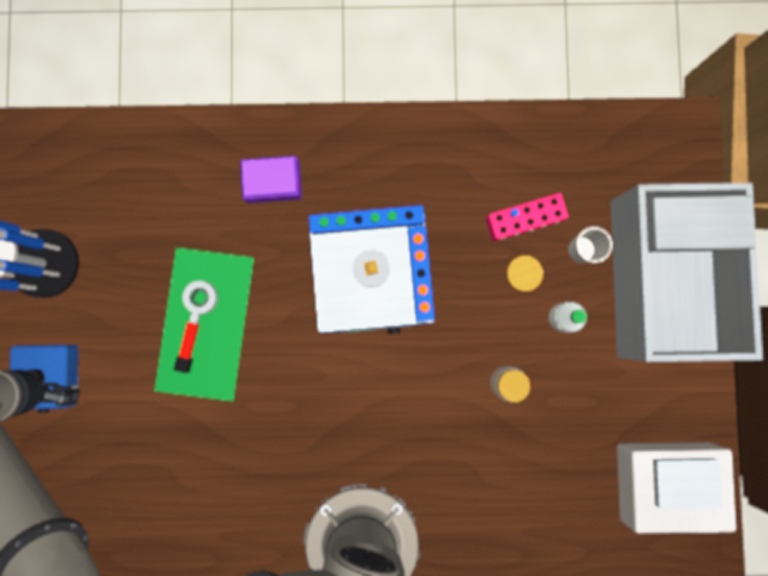

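View pics/side14.png

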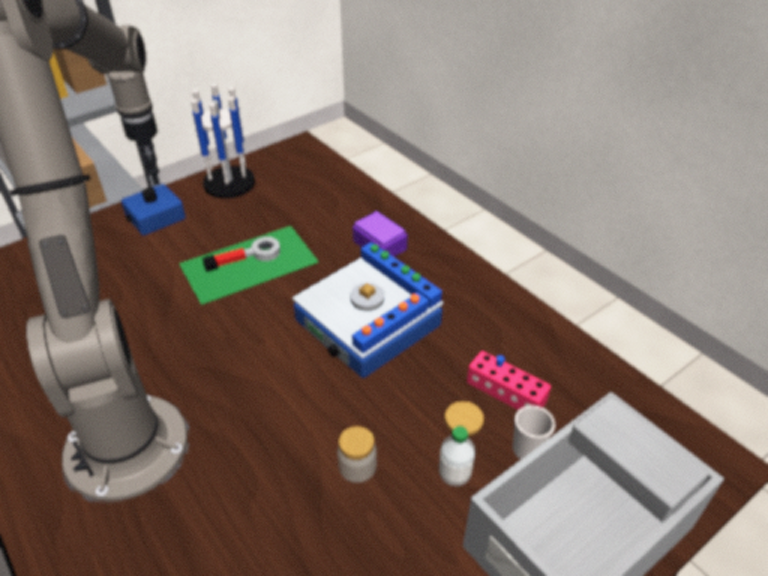

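The wrench lies flat on the mat, ring at (199,298), foot at (183,366). Everything else is unchanged. The gripper is near the blue stand's pole, so I'll move it clear before handing in.

Emit:
jog_arm([
  [0.9, [0.01, -0.01, -0.03], [0, 0, 0]],
  [0.9, [0.01, -0.01, -0.03], [0, 0, 0]],
  [0.9, [0, -0.01, -0.03], [0, 0, 0]],
  [0.9, [0, 0, 0], [0, 0, 0]],
  [0.9, [0, 0, 0], [0, 0, 0]],
  [0.9, [0, 0, 0], [0, 0, 0]],
])

```text
clock: 26.0
tcp_pos: [0.3564, 0.4606, 0.2286]
orientation: [-1.561, 0.192, -0.192]
contact_force: [-0.6, 0.2, 0.0]
grip_width: 0.0766
```

```bash
python3 - <<'E'
from h import *
st()
f=grab("top"); im=f["image"]; hsv=cv2.cvtColor(im,cv2.COLOR_RGB2HSV).astype(int); save(f,"t15.png")
C=cloud(f); m=(np.hypot(C[...,0]-.5144,C[...,1]-.3385)<.03)&(hsv[...,1]<60); print("ring z",np.median(C[m][:,2]))
red=((hsv[...,0]<8)|(hsv[...,0]>174))&(hsv[...,1]>150)&(np.hypot(C[...,0]-.427,C[...,1]-.36)<.08); print("grip",np.median(C[red],0))
r.hand_in()
E
```

```text
t26.00 tcp [0.3564 0.4606 0.2286] xyaw -14.02 tilt [0.   0.06] F [-0.6  0.2  0. ] M [-0.01  0.03  0.  ] w 0.0766 q [-1.24  0.35  0.28  1.82 -0.11  0.98  0.41]
ring z 0.027637346611282032
grip [0.42905553 0.35915816 0.03212019]
the job is handed in; nothing more can be done
```

I tightened the nut to its stop with the wrench, laid the wrench flat back on the mat, released it and handed the job in at 26 s.

- **Fitting:** The first try passed the aligned position without dropping on, because the head was 1 to 2 mm off centre. I lifted, recentred and turned again. The socket then went on fully, with the underside at the disc's 100 mm.
- **Tightening:** I made a first clockwise stroke of about 111°, swung back through the ratchet, then made a second stroke. The moment rose from about 0.3 N m to about 0.55–0.6 N m and still held about 0.54 N m with the handle still. The nut did not move between the last two pictures.
- **Nut check:** With the arm clear, the picture gives about 172° of turn, or 3.0 rad. That is fully home to within about 1°.
- **Force readings:** The moment readings near the stop scattered by about 0.1 N m. Counting that scatter, I believe it stayed under 0.8 N m. The largest reading about the tool point itself was 0.83 N m.
- **Lift-off:** The socket bound lightly at first, with about 5 N of extra pull. Shifting the head by about 2 mm freed it before I lifted further.
- **Final checks:** The ring top is at 28 mm and the wrench lies flat where it started. The bystanders look unmoved in the pictures, and the gripper is open and touching nothing.

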